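Lever up the press plate and slip the shim under it

TASK

Press the pry bar's handle down smoothly to lever up the heavy press plate, swing the handle under the lip of the hook post and let go, so that the hook holds the plate up. Slide the shim tongue first along the shelf under the plate until you feel the hidden sprung stop, pressing it only gently (3 to 8 N), and let go. Then unhook the bar and let the plate down gently on to the shim, the bar left lying free on the fulcrum block with its handle back in the middle and its tip still under the plate's ear, and the things round the press left where they are.

Things in the scene. Friction and masses are not known exactly. Their poses are not given: they have to be found in the camera images.
- press: Grey base of the board press, fixed, stands differently each time. Origin on the worktop below the middle of the plate's front edge; x to the back (hinge side), y left, z up. 'Press' positions below are in this frame, mm. Slab under the plate: x 0 to 124, y -116 to 116, top z 20. A tie bar, y -20 to 20, z 0 to 8, runs from it to x -134.
- lane (a point): Start of the shim's lane: point on the shelf top straight below the plate's front edge, at press (0, -88, 20); axes as the press. The shelf is x -80 to 0, y -113 to -63, top z 20, level with the slab. The shim slides along +x here.
- stop_middle (a point): A fixed point at press (25, -88, 25) under the plate. The unseen sprung, damped rubber stop (body stop_face, front stop_front; 26 wide, z 22 to 29, or 2 to 9 above the shelf) has its face here or up to 16 mm before or behind, differently each time: feel for it. It gives 1 mm per 2.5 N, is stiffer if hit fast, and bottoms at 9 mm.
- fulcrum (a point): Crest of the fulcrum rod (along y) on the fulcrum block, press (-44, 0, 66); axes as the press. Block x -61 to -27, y -20 to 20. Two thin pins at y -12.5 and 12.5, up to z 84, keep the bar between them. The bar tilts and swings about this point.
- plate: Heavy steel plate, 118x226x24 mm, 4 kg, hinged along y at press x 112, z 42. Origin at press (20, 0, 42) when shut; its tilt is the opening angle (front edge up, 1.1 mm per 0.01 rad). Shut: underside z 30, top z 54, front edge x 0. A pry ear (y -25 to 25) juts forward to x -22, underside z 76, top z 87. The shim enters above 0.065 rad; hooked it stays near 0.09; on the shim 0.035 to 0.06.
- hook: Hook post, part of the press, left (+y) of the bar. Origin on the worktop at press (-119, 0, 0), axes as the press. Its lip is 14 long in x, reaches from y 10.5 to the post's face at y 27.5, underside z 50.5, top z 58.5, open toward the bar (-y).
- bar_handle (a point): Centre of the black handle of the loose steel pry bar. Handle 56 long, 16 wide, 14 high; bar 180x12x10 mm, 0.16 kg. x axis toward the tip. At first the bar lies level on the rod, tip under the ear, handle 120 mm in front of the rod. Down 47 mm (0.39 rad tilt, 5 to 11 N) clears the lip; then a swing of 27 mm to +y (0.22 rad about the rod) puts it under.
- bar_tip (a point): Middle of the end face of the bar's tip, half-way up; 161 mm ahead of bar_handle along the bar.
- shim_tab (a point): Middle of the upright grip tab of the loose aluminium shim (0.12 kg), 34 mm above its underside. Tab 20 long (x), 14 wide (y), from 14 to 47 mm above the underside. x axis along the tongue to the nose. Tongue 14 thick, 28 wide, from 12 mm behind the tab's centre to 75 mm ahead. At first on the worktop, right (-y) of the bar.
- shim_nose (a point): Middle of the shim's front end face: 75 mm ahead of shim_tab along the shim's x, 7 mm above its underside.
- tip_tin: Round tin, 31 mm across, 14 high, bystander; origin at its underside.
- fuse_pack: Card box, 30x50x16 mm, bystander; origin at its underside.
- flux_bottle: White flux bottle with needle, 38 mm across, 118 high, bystander; origin at its underside.
Not all that is in view belongs to the job. What is shaped like the part that bears shim_tab but pink is not meant.

How it is judged:
By the outcome, as a careful person would: the job done as asked, in the order asked, and still so for the second after the job is handed in, with the robot touching nothing.
It also fails if it takes over 72 s, if anything falls off the work surface, if the arm or the gripper's body presses on something with over 40 N, if the wrist force passes 120 N, or if a joint passes its speed limit or range.

ROBOT

A 6-joint arm with a two-finger parallel gripper is mounted at the origin on a cart in front of the work surface, level with it; the furniture and walls round the work are solid. World frame = base frame: x ahead of the robot, y to its left, z up, the work surface at z = 0. Lengths are in m, angles in rad, forces in N, time in s.
With the tool pointing down it reaches from about 0.375 to 0.9 m from the base axis. Payload 3.1 kg.
Tool frame: the origin (TCP) lies at the centre of the arm's flange, where the gripper is bolted on; the fingertips stand 182 mm ahead of it and the grasp point (between the pads) lies 164 mm ahead of it; z points along the fingers, y is the line along which they close (so a half turn about z gives the same grasp; the last joint's range is limited). The gripper opens to 87 mm and grips with 3 to 60 N. Pads are 19 mm wide; open, the fingers measure 117 mm over their backs; the gripper's body (75 mm by 190 mm) begins 51 mm behind the grasp point.
Start: joints at [1.133, 0.527, 1.433, -0, 1.181, -0.178], TCP at [0.161, 0.604, 0.405] pointing down, gripper open.
Joint ranges: [-3.08, 3.08], [-0.75, 2.2], [0.22, 2.44], [-1.43, 4.57], [0, 2.65], [-2.85, 2.85]. Speed limits (rad/s): [2.79, 2.79, 3.14, 3.14, 3.14, 3.14].

INTERFACE

Orientations are given as a unit quaternion [x, y, z, w].
In Python, from rig import * gives the robot as it stands.
- The arm moves only by the tool move_arm, never from a script. Its argument "commands" is a list that holds one entry, the list of rows, each a list of 6 numbers: the shift along the tool's x, y, z in units of 40 mm (1.0 is 40 mm), then the turn, a rotation vector about the tool's x, y, z in rad. A call has 1 to 12 rows; each row is the pose to reach, as a shift and turn from the pose commanded when the call began, along the tool's axes at that moment; what a row does not reach only later rows make up. A row lasts 1/8 s, in which the tool goes at most 62.5 mm and 10.7 degrees, less where a joint would pass 70% of its speed; a pose out of reach is approached as far as the arm can. A call with a gripper value outside its range is refused whole. "claw" is the closure, from -1 (fully open) to 1 (shut), so that 0 is half open, set as the call begins (left out, the last holds). The fingers move at their own pace and stop on an object; "squeeze" is the grip in N (left out, the last holds). Time passes only in rows, so rows that repeat a pose let the fingers close. It gives the time, the measured TCP pose, the force, the opening and the grip force at its end, in the units of the state.
- get_obs(): the state, without advancing time (a new reading comes with each control period).
- camera(name): name is "side" or "top" or "wrist"; returns a dict with "pixels" (400x640x3 uint8, blue, green, red), "range_z" (400x640 float32, m along the optical axis (not along the pixel's ray), 0 where there is no reading), "camera_matrix" (3x3 intrinsics, pixels), "D" ([k1, k2, p1, p2, k3] as OpenCV has them; the pictures are not rectified), "extrinsics" (4x4, takes a point from world to camera coordinates). Camera axes: x right, y up, looking along -z (the intrinsics and any distortion apply to the point x, -y, -z); pixel columns grow to the right and rows downward; lengths in m; the calibration is good to about 2 mm. A picture is of the moment at which its call begins.
- hand_in(): hands the job in; it is judged then, once.
The state is a dict: "time": time; "q": joint angles; "joint_velocities": joint speeds; "joint_torque": joint torques, N m; "position": TCP position; "tool_rot": TCP orientation; "ft_force": force on the tool from outside, world axes, zero at the start; "moment": the same for the moment, N m; "grip_width": finger opening in m; "grip_force": force on a finger pad.
Only numpy, scipy, OpenCV 4.12 (cv2) and the standard library are available. Lean on these libraries where they do the work, as an engineer would, in place of code of your own. Each camera call takes 0.05 s, during which the arm holds its last target. There are 200 camera calls.

## Working session

There is one attempt and no reset: what is moved stays moved. The work goes in short steps, Python scripts to look and compute and a tool call to move; the robot and the scene stay as the last step left them, time stands still between calls to the robot, and variables do not carry over. Pictures are saved under pics/ and viewed, at most 10 in all, crops included, and the job is handed in when it is done.

Besides the shell and the picture viewer there is one more tool, called after "Call:" by a JSON object that holds its "name" and its "arguments", one argument or row to a line. move_arm: Moves the arm, as the interface text tells. Its arguments: {"type":"object","properties":{"commands":{"type":"array","items":{"type":"array","items":{"type":"array","items":{"type":"number"}}}},"claw":{"type":"number"},"squeeze":{"type":"number"}},"required":["commands"]}

```bash
ls; mkdir -p pics; cat > h.py <<'E'
from rig import *
import numpy as np, cv2
from scipy.spatial.transform import Rotation as R
def shot(n):
    c=camera(n); np.savez(''+n+'.npz',**{k:np.asarray(v) for k,v in c.items()}); return c
def pts(c):
    K=np.array(c["camera_matrix"]);D=np.array(c["D"]);E=np.array(c["extrinsics"])
    v,u=np.mgrid[0:400,0:640]
    p=cv2.undistortPoints(np.stack([u,v],-1).reshape(-1,1,2).astype(np.float64),K,D).reshape(400,640,2)
    z=np.array(c["range_z"]).astype(float)
    P=np.stack([p[...,0]*z,-p[...,1]*z,-z],-1)
    W=(P-E[:3,3])@E[:3,:3]
    W[z==0]=np.nan
    return W
E
python3 - <<'E'
from h import *
for n in("side","top"):
    c=shot(n); cv2.imwrite(f'pics/{n}0.png',c["pixels"]); print(n,np.linalg.inv(np.array(c["extrinsics"])).round(3).tolist())
o=get_obs();print(o)
E
```

```text
pics
side [[0.886, 0.23, -0.403, 0.255], [-0.464, 0.447, -0.765, -0.293], [0.004, 0.864, 0.503, 0.507], [0.0, 0.0, 0.0, 1.0]]
top [[-0.013, 0.982, -0.189, 0.429], [-1.0, -0.018, -0.025, 0.357], [-0.028, 0.188, 0.982, 0.91], [0.0, 0.0, 0.0, 1.0]]
{'time': 0.1, 'q': array([ 1.13248219e+00,  5.28359357e-01,  1.43376807e+00, -7.19413498e-06,
        1.18135074e+00, -1.78477018e-01]), 'joint_velocities': array([-0.00172146, -0.00039211, -0.00083231, -0.00086167, -0.00117976,
       -0.00042826]), 'joint_torque': array([-5.65749542e-04, -4.40984344e+01, -1.77150285e+01,  6.34594518e-02,
        5.34219830e-02, -4.61208356e-05]), 'position': array([0.16040489, 0.60375249, 0.40387958]), 'tool_rot': array([ 1.29551973e-01,  9.91572185e-01, -8.99284793e-04, -2.82984454e-04]), 'ft_force': array([ 0.3185588 , -0.10440517, -0.627618  ]), 'moment': array([-0.04616867, -0.01332623,  0.03596602]), 'grip_force': 0.0, 'grip_width': 0.08689400479072965}
```

View pics/top0.png

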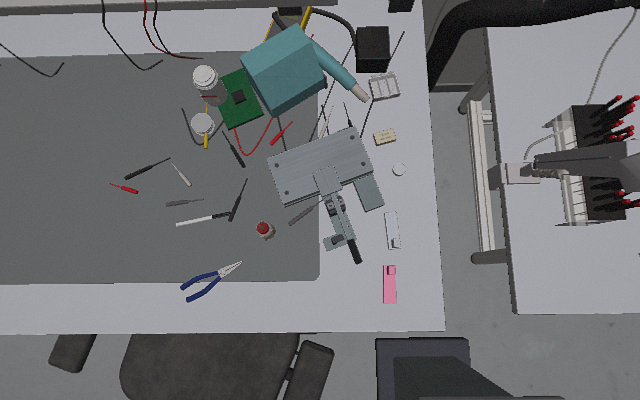

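View pics/side0.png

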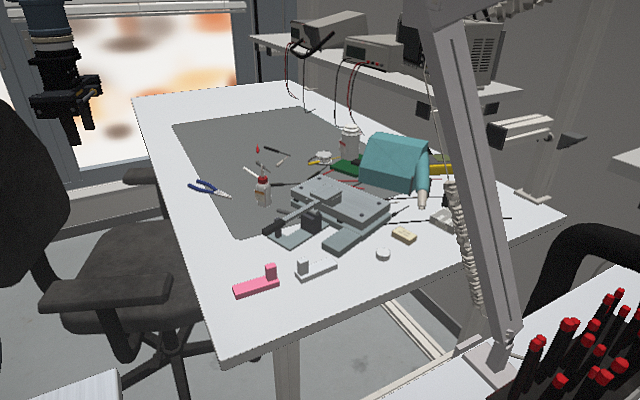

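```bash
python3 - <<'E'
from h import *
c=dict(np.load('top.npz'));W=pts(c);im=c['pixels']
print(c['camera_matrix'].round(1).tolist(),c['D'])
cr=im[105:310,255:425]; cv2.imwrite('pics/topc.png',cv2.resize(cr,None,fx=2.9*1.2,fy=2.9,interpolation=3) if 0 else cv2.resize(cr,None,fx=2.9,fy=2.9,interpolation=cv2.INTER_CUBIC))
roi=np.zeros((400,640),bool);roi[115:270,255:400]=1
def rect(m,name):
    p=W[m][:,:2]*1000; r=cv2.minAreaRect(p.astype(np.float32)); print(name,len(p),r,np.median(W[m][:,2]))
z=W[...,2]
m=roi&(z>.048)&(z<.060); 
n,l,s,_=cv2.connectedComponentsWithStats(m.astype(np.uint8)); k=1+np.argmax(s[1:,4]); rect(l==k,'plate')
roi=np.zeros((400,640),bool);roi[205:255,378:405]=1
rect(roi&(z>.007)&(z<.018),'tongue');rect(roi&(z>.035)&(z<.055),'tab')
for nme,(u,v) in dict(handle=(357,252),tin=(399,170),fuse=(385,136),red=(265,230),whit=(204,75),wh2=(203,124),ear=(330,188)).items(): print(nme,W[v,u].round(3))
E
```

```text
[[379.3, 0.0, 318.4], [0.0, 379.3, 199.5], [0.0, 0.0, 1.0]] [-0.00187328  0.          0.          0.          0.        ]
plate 4248 ((679.072509765625, 375.51141357421875), (119.90802001953125, 226.46817016601562), 19.844078063964844) 0.05472723588343892
tongue 370 ((534.3992309570312, 208.35931396484375), (107.05207061767578, 36.474796295166016), 10.792746543884277) 0.014689068617515169
tab 61 ((493.46319580078125, 205.09254455566406), (19.63570213317871, 13.543251991271973), 0.12448493391275406) 0.04734900268004484
handle [0.472 0.296 0.078]
tin [0.67  0.184 0.016]
fuse [0.757 0.214 0.017]
red [0.522 0.496 0.083]
whit [0.872 0.633 0.127]
wh2 [0.795 0.664 0.028]
ear [0.613 0.352 0.087]
```

View pics/topc.png

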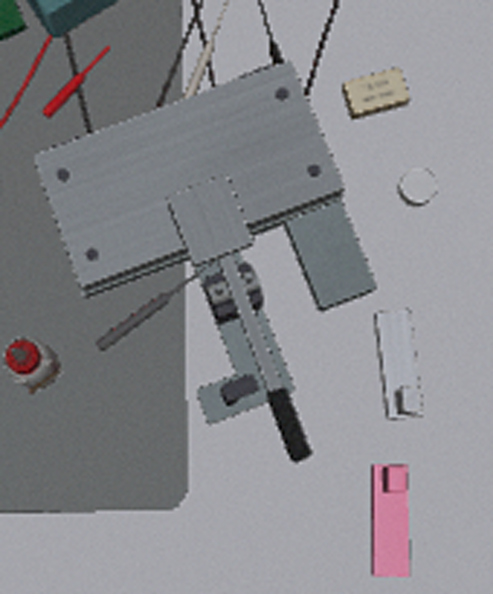

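Top view: plate centre near (323,167), the bar handle near (355,252), the hook post left of it, the real shim at (392,230) with its tab at the near end (394,243), pink decoy at (390,285), tin (399,170), fuse pack (385,136), red-capped bottle (265,230).

```bash
cat >> h.py <<'E'
# press frame (world): origin, yaw
PO=np.array([.6236,.3555,0.]); PY=np.radians(19.84)
def Pw(p,o=None): return PO+R.from_euler('z',PY).apply(np.array(p,float)/1000)
def wP(w): return R.from_euler('z',-PY).apply(np.asarray(w)-PO)*1000
def grip_rot(yaw,pitch=0):
    "tool z down, closing dir y = part's y at yaw; pitch>0 = part's nose tilts up"
    B=R.from_euler('z',yaw)*R.from_euler('y',-pitch)
    return B*R.from_quat([0,1,0,0])   # tool x=-part x, y=part y, z=-part z
def delta(g,rot,o=None):
    "row to bring the grasp point to world g (m)"
    o=o or get_obs(); R0=R.from_quat(o['tool_rot']); p0=np.array(o['position'])
    p=np.array(g)-rot.apply([0,0,.164]); s=R0.inv().apply(p-p0)/.04; r=(R0.inv()*rot).as_rotvec()
    return np.r_[s,r].round(3).tolist()
def state():
    o=get_obs(); R0=R.from_quat(o['tool_rot']); g=np.array(o['position'])+R0.apply([0,0,.164])
    f=R.from_euler('z',-PY).apply(o['ft_force'])
    print('t',round(o['time'],2),'grasp w',g.round(4),'press',wP(g).round(1),'Fpress',f.round(2),'w',round(o['grip_width'],4),'gf',round(o['grip_force'],1)); return o
E
python3 - <<'E'
from h import *
c=dict(np.load('top.npz'));W=pts(c);im=c['pixels'].astype(int);g=im.sum(2)
roi=np.zeros((400,640),bool);roi[236:268,342:372]=1
m=roi&(g<150)
p=W[m]; print('handle n',m.sum(),cv2.minAreaRect((p[p[:,2]>.05][:,:2]*1000).astype(np.float32)),wP(np.nanmean(p[p[:,2]>.05],0)),np.nanpercentile(p[:,2],[5,50,95]))
# shim top face by height
z=W[...,2];roi[:]=0;roi[205:255,378:405]=1
m=roi&(z>.0125)&(z<.017)
p=(W[m][:,:2]*1000)
# row-wise centre line
for v in range(208,252,4):
    u=np.where(m[v])[0]
    if len(u): print(v,u.min(),u.max(),W[v,u.min(),:2].round(4),W[v,u.max(),:2].round(4))
E
```

```text
handle n 169 ((474.4320068359375, 302.5613708496094), (55.1196174621582, 14.229253768920898), 18.956321716308594) [-158.6535935     0.93580529   77.07746417] [0.07449825 0.07704353 0.0795077 ]
212 388 395 [0.5678 0.2151] [0.5679 0.1982]
216 385 396 [0.5585 0.2225] [0.5581 0.1965]
220 385 396 [0.5488 0.2231] [0.5486 0.1969]
224 387 397 [0.5393 0.2187] [0.5392 0.1948]
228 386 397 [0.5302 0.2211] [0.5295 0.1957]
232 387 398 [0.5203 0.2197] [0.5198 0.1941]
236 387 399 [0.5111 0.2198] [0.5107 0.1917]
240 388 390 [0.5015 0.2184] [0.5015 0.2136]
244 388 400 [0.4923 0.2186] [0.4919 0.1905]
248 391 398 [0.4829 0.2121] [0.4827 0.1957]
```

```bash
python3 - <<'E'
from h import *
print(delta([.4744,.3026,.15],grip_rot(PY)))
E
```

```text
[-9.521, -5.255, 2.254, -0.002, -0.001, -0.606]
```

Call:
{"name": "move_arm", "arguments": {
  "commands": [
    [[-9.521,-5.255,1.0,0,0,-0.606],[-9.521,-5.255,1.0,0,0,-0.606],[-9.521,-5.255,2.254,0,0,-0.606],[-9.521,-5.255,2.254,0,0,-0.606],[-9.521,-5.255,2.254,0,0,-0.606],[-9.521,-5.255,2.254,0,0,-0.606],[-9.521,-5.255,2.254,0,0,-0.606],[-9.521,-5.255,2.254,0,0,-0.606],[-9.521,-5.255,2.254,0,0,-0.606],[-9.521,-5.255,2.254,0,0,-0.606]]
  ],
  "claw": -0.2,
  "squeeze": 20
}}

```text
time: 1.35
position: [0.4734, 0.304, 0.3147]
tool_rot: [-0.173, 0.985, 0.0, -0.0]
ft_force: [-0.7, 0.6, 0.1]
grip_width: 0.0522
grip_force: 0.0
```

```bash
python3 - <<'E'
from h import *
o=state(); print(o['q'].round(2),o['joint_velocities'].round(2))
c=shot("wrist"); cv2.imwrite('pics/w1.png',c["pixels"])
print(np.linalg.inv(np.array(c["extrinsics"])).round(3).tolist())
E
```

```text
t 1.35 grasp w [0.4732 0.304  0.1507] press [-158.9    2.6  150.7] Fpress [-0.48  0.79  0.05] w 0.0522 gf 0.0
[ 0.37  0.57  1.67  0.    0.9  -1.55] [ 0.02 -0.01  0.   -0.   -0.   -0.  ]
[[-0.34, -0.909, -0.239, 0.408], [0.94, -0.328, -0.089, 0.28], [0.002, -0.255, 0.967, 0.295], [0.0, 0.0, 0.0, 1.0]]
```

View pics/w1.png

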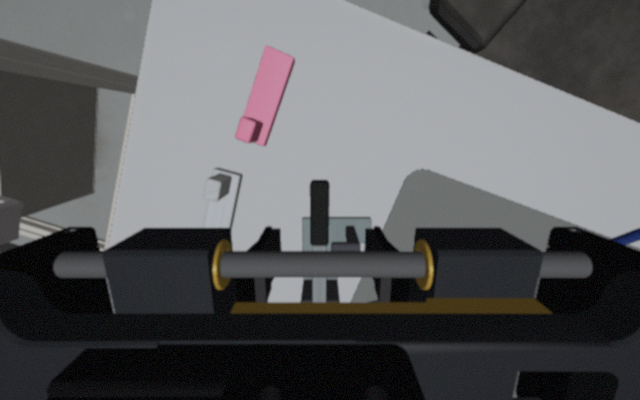

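Wrist view: the handle (319,182–243) lies straight and between the fingers (272, 376). I measure it by depth, along with the tie bar end and hook.

```bash
python3 - <<'E'
from h import *
c=dict(np.load('wrist.npz'));W=pts(c);g=c['pixels'].astype(int).sum(2)
roi=np.zeros((400,640),bool);roi[175:248,300:340]=1
z=W[...,2]
m=roi&(z>.07)&(z<.085); p=W[m]; r=cv2.minAreaRect((p[:,:2]*1000).astype(np.float32)); print('handle',m.sum(),r,wP([r[0][0]/1000,r[0][1]/1000,np.median(p[:,2])]))
q=np.array([wP(x) for x in p]); print('ext',np.percentile(q,[1,99],axis=0).round(1).tolist())
for v,u in [(219,310),(219,360),(230,350),(243,348),(225,308),(225,366)]: print(v,u,wP(W[v,u]).round(1))
o=state()
E
```

```text
handle 1264 ((475.2908935546875, 301.97161865234375), (57.23773956298828, 15.60029411315918), 19.365339279174805) [-1.57673328e+02 -1.58295966e-02  7.64842899e+01]
ext [[-185.9, -7.9, 72.6], [-130.0, 7.4, 78.0]]
219 310 [-154.4   -7.8   74.1]
219 360 [-132.3   43.2    7.9]
230 350 [-124.5   31.4   20.6]
243 348 [-125.2   26.1   56.1]
225 308 [-126.   -12.9    9.3]
225 366 [-126.1   49.7    9.6]
t 1.4 grasp w [0.4732 0.3043 0.1509] press [-158.9    2.9  150.9] Fpress [ 0.91 -0.43 -0.01] w 0.0523 gf 0.0
```

```bash
python3 - <<'E'
from h import *
c=dict(np.load('top.npz'));W=pts(c);Q=np.apply_along_axis(wP,2,W)
x,y,z=Q[...,0],Q[...,1],Q[...,2]
def ext(n,m):
    q=Q[m]; print(n,m.sum(),np.percentile(q,[1,50,99],axis=0).round(1).tolist())
ext('shelf',(x<-5)&(x>-110)&(y<-50)&(y>-130)&(z>16)&(z<24))
ext('plate',(x<140)&(x>-15)&(abs(y)<130)&(z>51)&(z<58))
ext('ear',(x<70)&(x>-40)&(abs(y)<40)&(z>84)&(z<92))
ext('pins',(x<-25)&(x>-75)&(abs(y)<30)&(z>79)&(z<84))
ext('block',(x<-25)&(x>-85)&(abs(y)<30)&(z>30)&(z<64))
ext('bar',(x<-65)&(x>-125)&(abs(y)<12)&(z>70)&(z<84))
ext('lip',(x<-95)&(x>-140)&(y>7)&(y<50)&(z>52)&(z<64))
ext('tie',(x<-85)&(x>-150)&(abs(y)<80)&(z>5)&(z<11))
E
```

```text
shelf 639 [[-103.5, -112.9, 16.7], [-42.8, -88.0, 20.7], [-5.7, -63.3, 23.7]]
plate 4108 [[1.2, -110.0, 51.6], [63.2, 3.0, 54.7], [116.5, 111.0, 57.7]]
ear 574 [[-21.6, -24.1, 84.4], [7.2, 0.3, 87.4], [36.5, 24.7, 90.7]]
pins 9 [[-62.5, -13.8, 79.6], [-45.7, -6.0, 80.9], [-33.6, 11.4, 83.5]]
block 130 [[-60.8, -19.5, 32.0], [-51.7, 6.9, 50.9], [-27.7, 20.0, 63.9]]
bar 153 [[-124.2, -6.3, 71.3], [-94.9, -0.1, 75.7], [-65.6, 5.5, 78.9]]
lip 75 [[-125.7, 11.0, 54.5], [-118.8, 24.5, 59.1], [-111.8, 37.0, 62.3]]
tie 317 [[-133.6, -19.5, 5.1], [-112.7, 17.6, 8.4], [-85.8, 77.0, 10.8]]
```

```bash
cat >> h.py <<'E'
def barpose(theta,psi,l=122,h=9):
    B=R.from_euler('z',psi)*R.from_euler('y',-theta)
    return Pw(np.array([-44,0,66])+B.apply([-l,0,h])), grip_rot(PY+psi,theta)
def barrows(seq,l=122,h=9,off=None):
    o=get_obs()
    for t,s in seq: print(delta(*barpose(t,s,l,h),o),'#',t,s)
E
python3 - <<'E'
from h import *
barrows([(0,0)])
E
```

```text
[0.179, -0.071, 1.898, 0.0, -0.0, 0.002] # 0 0
```

Call:
{"name": "move_arm", "arguments": {
  "commands": [
    [[0.179,-0.071,0.6,0,0,0],[0.179,-0.071,1.4,0,0,0],[0.179,-0.071,1.898,0,0,0],[0.179,-0.071,1.898,0,0,0]]
  ]
}}

```text
time: 1.9
position: [0.4672, 0.299, 0.2378]
tool_rot: [-0.173, 0.985, -0.0, -0.002]
ft_force: [0.6, 0.4, -0.0]
grip_width: 0.0519
grip_force: 0.0
```

Call:
{"name": "move_arm", "arguments": {
  "commands": [
    [[0,0,0,0,0,0],[0,0,0,0,0,0],[0,0,0,0,0,0],[0,0,0,0,0,0]]
  ],
  "claw": 1,
  "squeeze": 40
}}

```text
time: 2.4
position: [0.4689, 0.2979, 0.2391]
tool_rot: [-0.172, 0.985, 0.0, 0.0]
ft_force: [-0.3, -0.6, 0.0]
grip_width: 0.0197
grip_force: 0.0
```

```bash
python3 - <<'E'
from h import *
state(); barrows([(t,0) for t in (0,.05,.1,.15,.2,.25,.3,.35,.39,.41)])
E
```

```text
t 2.4 grasp w [0.469  0.298  0.0751] press [-164.9   -1.7   75.1] Fpress [-0.43 -0.43  0.02] w 0.0197 gf 0.0
[0.024, 0.042, 0.003, 0.0, 0.001, -0.0] # 0 0
[0.236, 0.042, 0.161, 0.0, -0.049, -0.0] # 0.05 0
[0.441, 0.042, 0.329, -0.0, -0.099, -0.0] # 0.1 0
[0.636, 0.042, 0.507, -0.0, -0.149, -0.0] # 0.15 0
[0.823, 0.042, 0.695, -0.0, -0.199, -0.0] # 0.2 0
[1.0, 0.042, 0.892, -0.0, -0.249, -0.0] # 0.25 0
[1.167, 0.042, 1.097, -0.0, -0.299, -0.0] # 0.3 0
[1.323, 0.042, 1.31, -0.0, -0.349, -0.0] # 0.35 0
[1.44, 0.042, 1.487, -0.0, -0.389, -0.0] # 0.39 0
[1.496, 0.042, 1.576, -0.0, -0.409, -0.0] # 0.41 0
```

Call:
{"name": "move_arm", "arguments": {
  "commands": [
    [[0,0,0,0,0,0],[0,0,0,0,0,0],[0,0,0,0,0,0]]
  ]
}}

```text
time: 2.78
position: [0.4689, 0.2979, 0.2388]
tool_rot: [-0.172, 0.985, -0.0, 0.0]
ft_force: [0.5, -0.0, 0.9]
grip_width: 0.0157
grip_force: 40.0
```

```bash
python3 - <<'E'
from h import *
state(); barrows([(t,0) for t in (0,.05,.1,.15,.2,.25,.3,.35,.39,.41)])
E
```

```text
t 2.77 grasp w [0.469  0.2979 0.0748] press [-165.    -1.7   74.8] Fpress [ 0.46 -0.2   0.89] w 0.0157 gf 40.0
[0.024, 0.042, -0.006, -0.0, 0.0, 0.0] # 0 0
[0.236, 0.042, 0.152, -0.0, -0.05, 0.0] # 0.05 0
[0.44, 0.042, 0.32, -0.0, -0.1, 0.0] # 0.1 0
[0.636, 0.042, 0.498, -0.0, -0.15, 0.0] # 0.15 0
[0.822, 0.042, 0.686, -0.0, -0.2, 0.0] # 0.2 0
[0.999, 0.042, 0.883, -0.0, -0.25, 0.0] # 0.25 0
[1.166, 0.042, 1.088, -0.0, -0.3, 0.0] # 0.3 0
[1.322, 0.042, 1.302, -0.0, -0.35, 0.0] # 0.35 0
[1.44, 0.042, 1.478, -0.0, -0.39, 0.0] # 0.39 0
[1.495, 0.042, 1.568, -0.0, -0.41, 0.0] # 0.41 0
```

Call:
{"name": "move_arm", "arguments": {
  "commands": [
    [[0.105,0,0.08,0,-0.025,0],[0.212,0,0.156,0,-0.05,0],[0.315,0,0.24,0,-0.075,0],[0.417,0,0.325,0,-0.1,0],[0.515,0,0.412,0,-0.125,0],[0.612,0,0.502,0,-0.15,0],[0.706,0,0.595,0,-0.175,0],[0.798,0,0.69,0,-0.2,0]]
  ]
}}

```text
time: 3.78
position: [0.4387, 0.2872, 0.2119]
tool_rot: [-0.171, 0.98, 0.017, 0.099]
ft_force: [-0.5, -0.2, 7.7]
grip_width: 0.0155
grip_force: 40.0
```

```bash
python3 - <<'E'
from h import *
o=state(); print(o['moment']); print(wP(np.array(o['position'])))
print((grip_rot(PY).inv()*R.from_quat(o['tool_rot'])).as_rotvec()); barrows([(t,0) for t in (.2,.25,.3,.35,.39,.41,.43)],l=121)
E
```

```text
t 3.77 grasp w [0.4696 0.2983 0.0512] press [-164.3   -1.5   51.2] Fpress [-0.57 -0.01  7.65] w 0.0155 gf 40.0
[0.00780863 0.27847482 0.02318696]
[-197.14733896   -1.52735225  211.88601959]
[-8.15568412e-05 -2.01885526e-01  1.00262738e-04]
[-0.003, 0.038, 0.01, 0.0, 0.002, -0.0] # 0.2 0
[0.21, 0.038, 0.166, 0.0, -0.048, -0.0] # 0.25 0
[0.415, 0.038, 0.333, 0.0, -0.098, -0.0] # 0.3 0
[0.611, 0.038, 0.51, 0.0, -0.148, -0.0] # 0.35 0
[0.761, 0.038, 0.658, 0.0, -0.188, -0.0] # 0.39 0
[0.834, 0.038, 0.734, 0.0, -0.208, -0.0] # 0.41 0
[0.905, 0.038, 0.812, 0.0, -0.228, -0.0] # 0.43 0
```

Call:
{"name": "move_arm", "arguments": {
  "commands": [
    [[0.105,0,0.08,0,-0.025,0],[0.21,0,0.163,0,-0.05,0],[0.314,0,0.246,0,-0.075,0],[0.416,0,0.33,0,-0.1,0],[0.515,0,0.417,0,-0.125,0],[0.612,0,0.508,0,-0.15,0],[0.706,0,0.6,0,-0.175,0],[0.798,0,0.692,0,-0.2,0],[0.798,0,0.692,0,-0.2,0]]
  ]
}}

```text
time: 4.9
position: [0.4173, 0.2779, 0.1824]
tool_rot: [-0.171, 0.967, 0.034, 0.185]
ft_force: [-7.9, 0.2, 3.7]
grip_width: 0.0157
grip_force: 40.0
```

```bash
python3 - <<'E'
from h import *
o=state(); 
print((grip_rot(PY).inv()*R.from_quat(o['tool_rot'])).as_rotvec()); barrows([(.4,s) for s in (0,.06,.12,.18,.22,.24)],l=121)
c=shot("top");W=pts(c);Q=np.apply_along_axis(wP,2,W);x,y,z=[Q[...,i] for i in range(3)]
m=(x>-10)&(x<120)&(abs(y)<118)&(abs(y)>35)&(z>45)&(z<80); a=np.polyfit(x[m],z[m],1); print('plate slope',a)
m=(x>-125)&(x<-60)&(abs(y)<7)&(z>25)&(z<90); print('bar',np.polyfit(x[m],z[m],1),np.polyval(np.polyfit(x[m],z[m],1),-119),m.sum())
E
```

```text
t 4.9 grasp w [0.4741 0.2992 0.03  ] press [-159.7   -2.3   30. ] Fpress [-7.32  2.88  3.69] w 0.0157 gf 40.0
[-0.00407727 -0.37906835 -0.00270022]
[0.094, 0.075, 0.074, 0.005, -0.021, 0.002] # 0.4 0
[0.087, -0.193, 0.076, -0.018, -0.021, -0.054] # 0.4 0.06
[0.066, -0.461, 0.084, -0.041, -0.021, -0.109] # 0.4 0.12
[0.029, -0.726, 0.097, -0.064, -0.021, -0.165] # 0.4 0.18
[-0.004, -0.901, 0.11, -0.079, -0.02, -0.202] # 0.4 0.22
[-0.023, -0.988, 0.117, -0.087, -0.02, -0.22] # 0.4 0.24
plate slope [-0.08315638 65.11651336]
bar [ 0.34727075 88.90188553] 47.576665847598754 162
```

```bash
python3 - <<'E'
from h import *
c=dict(np.load('top.npz'));W=pts(c);Q=np.apply_along_axis(wP,2,W);x,y,z=[Q[...,i] for i in range(3)]
for a in range(-128,-50,8):
    m=(x>a)&(x<a+8)&(abs(y)<5)&(z>20); print(a+4,np.percentile(z[m],[20,50,80]).round(1),m.sum())
c=shot("side"); s=c["pixels"][170:290,220:420]; cv2.imwrite('pics/s1.png',cv2.resize(s,None,fx=4,fy=4,interpolation=cv2.INTER_CUBIC))
o=state(); print(o['q'].round(3))
E
```

```text
-124 [42.6 44.9 46.3] 18
-116 [47.1 49.1 49.7] 14
-108 [49.6 50.8 53.2] 17
-100 [52.5 54.2 56.1] 16
-92 [56.9 57.8 59.1] 16
-84 [59.1 60.8 61.5] 17
-76 [62.8 64.5 65.4] 17
-68 [66.4 67.2 69. ] 17
-60 [68.8 70.5 72.5] 19
-52 [72.1 74.  75.5] 19
t 5.0 grasp w [0.4741 0.2992 0.03  ] press [-159.7   -2.2   30. ] Fpress [-7.73  2.99  3.78] w 0.0155 gf 40.0
[ 0.365  0.754  2.004 -0.475  0.005 -1.08 ]
```

View pics/s1.png

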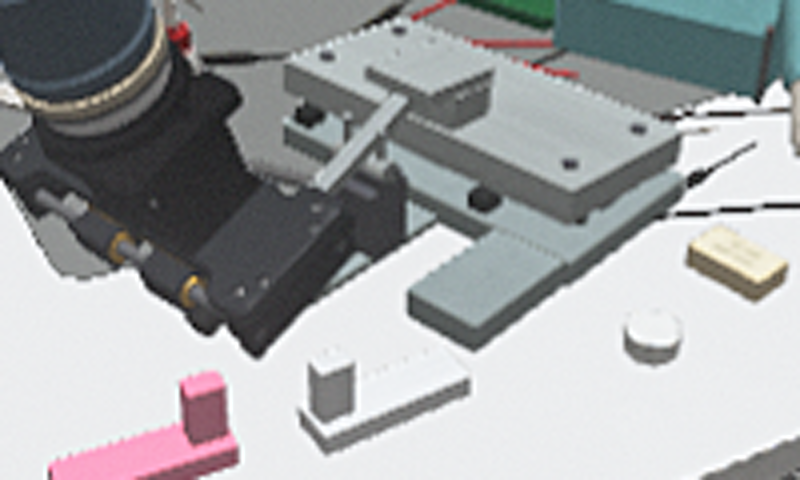

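The wrist has reached joint 5's limit (q5≈0), so I'll let the tool tilt less than the bar, turning in the pads.

```bash
cat >> h.py <<'E'
def barrows2(seq,l=121,h=9):
    "theta, psi, tool pitch, tool yaw offset"
    o=get_obs()
    for t,s,p,w in seq: print(delta(barpose(t,s,l,h)[0],grip_rot(PY+w,p),o),'#',t,s,p,w)
E
python3 - <<'E'
from h import *
barrows2([(.38,0,.34,0),(.385,0,.3,0),(.39,0,.26,0),(.40,0,.24,0)])
E
```

```text
[-0.156, 0.073, 0.016, 0.004, 0.039, 0.002] # 0.38 0 0.34 0
[-0.319, 0.073, 0.041, 0.004, 0.079, 0.002] # 0.385 0 0.3 0
[-0.481, 0.072, 0.072, 0.004, 0.119, 0.002] # 0.39 0 0.26 0
[-0.56, 0.072, 0.113, 0.004, 0.139, 0.002] # 0.4 0 0.24 0
```

Call:
{"name": "move_arm", "arguments": {
  "commands": [
    [[-0.08,0,0.008,0,0.02,0],[-0.156,0,0.016,0,0.039,0],[-0.24,0,0.03,0,0.06,0],[-0.319,0,0.041,0,0.079,0],[-0.4,0,0.055,0,0.1,0],[-0.481,0,0.072,0,0.119,0]]
  ],
  "claw": 1,
  "squeeze": 25
}}

```text
time: 5.75
position: [0.4358, 0.2848, 0.1876]
tool_rot: [-0.172, 0.976, 0.025, 0.128]
ft_force: [-7.5, -1.9, 7.5]
grip_width: 0.0158
grip_force: 25.0
```

```bash
python3 - <<'E'
from h import *
o=state(); print(o['q'].round(3))
print((grip_rot(PY).inv()*R.from_quat(o['tool_rot'])).as_rotvec())
barrows2([(.40,0,.26,0),(.41,0,.24,0),(.41,.06,.24,.06),(.41,.12,.24,.12),(.41,.18,.24,.18),(.41,.23,.24,.23)])
E
```

```text
t 5.75 grasp w [0.4752 0.3001 0.0292] press [-158.4   -1.7   29.2] Fpress [-7.68  0.75  7.51] w 0.0158 gf 25.0
[ 0.363  0.743  1.92   0.009  0.217 -1.564]
[-0.00607753 -0.26095314 -0.00232423]
[0.023, 0.069, 0.046, 0.006, 0.001, 0.002] # 0.4 0 0.26 0
[-0.062, 0.069, 0.077, 0.006, 0.021, 0.002] # 0.41 0 0.24 0
[-0.068, -0.161, 0.077, -0.009, 0.021, -0.057] # 0.41 0.06 0.24 0.06
[-0.088, -0.391, 0.081, -0.023, 0.021, -0.115] # 0.41 0.12 0.24 0.12
[-0.12, -0.618, 0.089, -0.038, 0.021, -0.173] # 0.41 0.18 0.24 0.18
[-0.158, -0.806, 0.098, -0.051, 0.022, -0.221] # 0.41 0.23 0.24 0.23
```

Call:
{"name": "move_arm", "arguments": {
  "commands": [
    [[-0.03,0,0.05,0,0.01,0],[-0.062,0,0.085,0,0.021,0],[-0.062,0,0.1,0,0.021,0],[-0.065,-0.115,0.1,-0.007,0.021,-0.029],[-0.068,-0.23,0.1,-0.015,0.021,-0.059],[-0.078,-0.345,0.1,-0.022,0.021,-0.088],[-0.088,-0.46,0.104,-0.029,0.021,-0.117],[-0.104,-0.575,0.108,-0.036,0.021,-0.146],[-0.12,-0.687,0.112,-0.044,0.021,-0.175],[-0.14,-0.79,0.117,-0.05,0.021,-0.2],[-0.158,-0.875,0.122,-0.057,0.022,-0.223],[-0.158,-0.875,0.122,-0.057,0.022,-0.223]]
  ]
}}

```text
time: 7.25
position: [0.4552, 0.2541, 0.1843]
tool_rot: [-0.282, 0.952, 0.038, 0.115]
ft_force: [-6.0, -4.5, 4.4]
grip_width: 0.016
grip_force: 25.0
```

```bash
python3 - <<'E'
from h import *
o=state(); print(o['q'].round(3))
print((grip_rot(PY).inv()*R.from_quat(o['tool_rot'])).as_rotvec())
barrows2([(.41,.23,.24,.23)])
c=shot("top");W=pts(c);Q=np.apply_along_axis(wP,2,W);x,y,z=[Q[...,i] for i in range(3)]
m=(x>-10)&(x<120)&(abs(y)<118)&(abs(y)>35)&(z>45)&(z<80); a=np.polyfit(x[m],z[m],1); print('plate slope',a)
im=c["pixels"][190:270,310:390]; cv2.imwrite('pics/t2.png',cv2.resize(im,None,fx=6,fy=6,interpolation=cv2.INTER_CUBIC))
E
```

```text
t 7.25 grasp w [0.4876 0.2765 0.0251] press [-154.7  -28.1   25.1] Fpress [-7.22 -2.19  4.42] w 0.016 gf 25.0
[ 0.276  0.75   1.915  0.31   0.259 -2.163]
[-0.03504538 -0.24040887 -0.22924405]
[-0.007, 0.083, -0.025, 0.007, 0.002, -0.0] # 0.41 0.23 0.24 0.23
plate slope [-0.08794224 65.74466912]
```

View pics/t2.png

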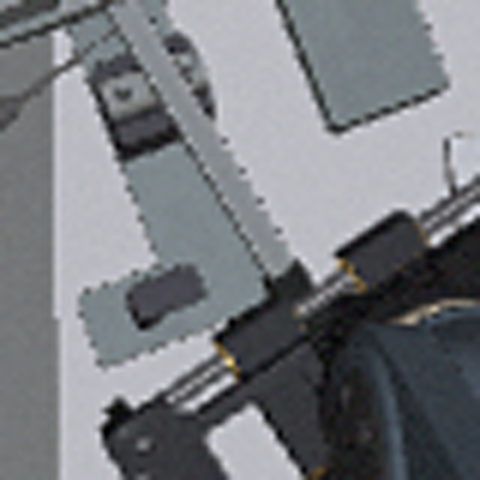

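The view shows the bar swung to the right of the tie bar, away from the hook at about (165,295). My sign was wrong, so I swing it back the other way, still held down.

```bash
python3 - <<'E'
from h import *
barrows2([(.41,s,.24,s) for s in (.22,.18,.14,.1,.06,.02,-.02,-.06,-.1,-.14,-.18,-.22)])
E
```

```text
[-0.008, 0.12, -0.025, 0.01, 0.002, 0.009] # 0.41 0.22 0.24 0.22
[-0.012, 0.274, -0.022, 0.019, 0.002, 0.048] # 0.41 0.18 0.24 0.18
[-0.023, 0.427, -0.019, 0.029, 0.002, 0.087] # 0.41 0.14 0.24 0.14
[-0.039, 0.579, -0.014, 0.038, 0.002, 0.126] # 0.41 0.1 0.24 0.1
[-0.061, 0.731, -0.007, 0.048, 0.002, 0.165] # 0.41 0.06 0.24 0.06
[-0.089, 0.882, 0.001, 0.057, 0.002, 0.204] # 0.41 0.02 0.24 0.02
[-0.123, 1.031, 0.011, 0.067, 0.001, 0.242] # 0.41 -0.02 0.24 -0.02
[-0.163, 1.179, 0.021, 0.076, 0.001, 0.281] # 0.41 -0.06 0.24 -0.06
[-0.208, 1.325, 0.034, 0.086, 0.001, 0.32] # 0.41 -0.1 0.24 -0.1
[-0.259, 1.469, 0.047, 0.095, 0.001, 0.359] # 0.41 -0.14 0.24 -0.14
[-0.316, 1.611, 0.062, 0.105, 0.001, 0.398] # 0.41 -0.18 0.24 -0.18
[-0.378, 1.751, 0.079, 0.114, 0.001, 0.437] # 0.41 -0.22 0.24 -0.22
```

```bash
python3 - <<'E'
from h import *
barrows2([(.413,s,p,s) for s,p in ((.2,.24),(.16,.23),(.12,.22),(.08,.21),(.04,.2),(0,.19),(-.04,.18),(-.08,.17),(-.12,.16),(-.16,.15),(-.2,.15),(-.23,.15))])
E
```

```text
[-0.01, 0.197, -0.015, 0.014, 0.002, 0.029] # 0.413 0.2 0.24 0.2
[-0.059, 0.347, -0.011, 0.023, 0.012, 0.068] # 0.413 0.16 0.23 0.16
[-0.113, 0.494, -0.006, 0.032, 0.022, 0.107] # 0.413 0.12 0.22 0.12
[-0.172, 0.637, 0.0, 0.041, 0.032, 0.146] # 0.413 0.08 0.21 0.08
[-0.237, 0.776, 0.009, 0.049, 0.042, 0.185] # 0.413 0.04 0.2 0.04
[-0.306, 0.91, 0.019, 0.056, 0.051, 0.224] # 0.413 0 0.19 0
[-0.381, 1.04, 0.03, 0.064, 0.061, 0.264] # 0.413 -0.04 0.18 -0.04
[-0.459, 1.166, 0.043, 0.071, 0.071, 0.303] # 0.413 -0.08 0.17 -0.08
[-0.543, 1.286, 0.058, 0.077, 0.08, 0.343] # 0.413 -0.12 0.16 -0.12
[-0.63, 1.402, 0.074, 0.083, 0.09, 0.383] # 0.413 -0.16 0.15 -0.16
[-0.684, 1.529, 0.088, 0.091, 0.089, 0.422] # 0.413 -0.2 0.15 -0.2
[-0.727, 1.623, 0.099, 0.097, 0.089, 0.451] # 0.413 -0.23 0.15 -0.23
```

Call:
{"name": "move_arm", "arguments": {
  "commands": [
    [[-0.01,0.1,0.0,0.006,0.002,0.02],[-0.025,0.197,0.0,0.014,0.005,0.034],[-0.059,0.347,0.0,0.023,0.012,0.068],[-0.113,0.494,0.0,0.032,0.022,0.107],[-0.172,0.637,0.005,0.041,0.032,0.146],[-0.237,0.776,0.012,0.049,0.042,0.185],[-0.306,0.91,0.02,0.056,0.051,0.224],[-0.306,0.91,0.02,0.056,0.051,0.224]]
  ]
}}

```text
time: 8.3
position: [0.4449, 0.2917, 0.1865]
tool_rot: [-0.173, 0.98, 0.016, 0.093]
ft_force: [-6.2, -1.0, 4.3]
grip_width: 0.0156
grip_force: 25.0
```

```bash
python3 - <<'E'
from h import *
o=state(); print(o['q'].round(3))
print((grip_rot(PY).inv()*R.from_quat(o['tool_rot'])).as_rotvec())
c=shot("top");W=pts(c);Q=np.apply_along_axis(wP,2,W);x,y,z=[Q[...,i] for i in range(3)]
for a in (-124,-116,-108,-92,-76,-60):
    m=(x>a)&(x<a+8)&(abs(y)<5)&(z>20); print(a+4,np.percentile(z[m],[20,50,80]).round(1),m.sum())
barrows2([(.413,s,p,s) for s,p in ((0,.19),(-.04,.18),(-.08,.17),(-.12,.16),(-.16,.15),(-.2,.15),(-.22,.15),(-.24,.15))])
E
```

```text
t 8.3 grasp w [0.4739 0.3019 0.0254] press [-159.     0.4   25.4] Fpress [-6.14  1.18  4.28] w 0.0156 gf 25.0
[ 0.372  0.751  1.869 -0.018  0.333 -1.532]
[ 0.00144907 -0.18883326 -0.00281315]
-120 [42.9 44.5 46.7] 16
-112 [46.4 47.4 48.5] 16
-104 [48.2 49.7 51.8] 16
-88 [57.1 57.9 59.5] 16
-72 [63.5 65.6 67. ] 17
-56 [71.1 72.6 73.6] 16
[-0.01, -0.014, -0.004, -0.001, -0.001, 0.003] # 0.413 0 0.19 0
[-0.054, 0.13, -0.004, 0.006, 0.009, 0.042] # 0.413 -0.04 0.18 -0.04
[-0.104, 0.27, -0.002, 0.013, 0.019, 0.082] # 0.413 -0.08 0.17 -0.08
[-0.159, 0.407, 0.002, 0.02, 0.029, 0.121] # 0.413 -0.12 0.16 -0.12
[-0.219, 0.539, 0.006, 0.026, 0.039, 0.161] # 0.413 -0.16 0.15 -0.16
[-0.244, 0.676, 0.011, 0.033, 0.039, 0.2] # 0.413 -0.2 0.15 -0.2
[-0.259, 0.744, 0.014, 0.036, 0.039, 0.22] # 0.413 -0.22 0.15 -0.22
[-0.274, 0.811, 0.016, 0.039, 0.039, 0.239] # 0.413 -0.24 0.15 -0.24
```

Call:
{"name": "move_arm", "arguments": {
  "commands": [
    [[-0.03,0.06,0.0,0.003,0.005,0.02],[-0.054,0.13,0.0,0.006,0.009,0.042],[-0.08,0.2,0.0,0.01,0.014,0.062],[-0.104,0.27,0.0,0.013,0.019,0.082],[-0.13,0.34,0.002,0.016,0.024,0.1],[-0.159,0.407,0.004,0.02,0.029,0.121],[-0.19,0.475,0.006,0.023,0.034,0.14],[-0.219,0.539,0.008,0.026,0.039,0.161],[-0.232,0.61,0.01,0.03,0.039,0.18],[-0.244,0.676,0.012,0.033,0.039,0.2],[-0.262,0.76,0.014,0.037,0.039,0.225],[-0.264,0.775,0.014,0.037,0.039,0.23]]
  ]
}}

```text
time: 9.85
position: [0.4431, 0.3238, 0.1875]
tool_rot: [-0.058, 0.996, 0.003, 0.073]
ft_force: [-8.0, -2.6, 3.9]
grip_width: 0.0157
grip_force: 25.1
```

```bash
python3 - <<'E'
from h import *
o=state(); print(o['q'].round(3))
print((grip_rot(PY).inv()*R.from_quat(o['tool_rot'])).as_rotvec())
barrows2([(t,-.225,.15,-.225) for t in (.413,.40,.39,.38,.37,.365)])
E
```

```text
t 9.85 grasp w [0.4669 0.3263 0.0252] press [-157.3   25.7   25.2] Fpress [-8.4   0.26  3.9 ] w 0.0157 gf 25.1
[ 0.438  0.76   1.808 -0.114  0.437 -1.15 ]
[ 0.01869349 -0.14585342  0.22854461]
[-0.031, -0.005, -0.005, -0.002, -0.003, -0.004] # 0.413 -0.225 0.15 -0.225
[-0.023, -0.005, -0.044, -0.002, -0.003, -0.004] # 0.4 -0.225 0.15 -0.225
[-0.018, -0.005, -0.073, -0.002, -0.003, -0.004] # 0.39 -0.225 0.15 -0.225
[-0.013, -0.005, -0.103, -0.002, -0.003, -0.004] # 0.38 -0.225 0.15 -0.225
[-0.008, -0.005, -0.133, -0.002, -0.003, -0.004] # 0.37 -0.225 0.15 -0.225
[-0.006, -0.005, -0.148, -0.002, -0.003, -0.004] # 0.365 -0.225 0.15 -0.225
```

Call:
{"name": "move_arm", "arguments": {
  "commands": [
    [[0.01,0,-0.04,0,0,0],[0.02,0,-0.08,0,0,0],[0.02,0,-0.115,0,0,0],[0.02,0,-0.145,0,0,0],[0.02,0,-0.145,0,0,0]]
  ]
}}

```text
time: 10.48
position: [0.4406, 0.3234, 0.1921]
tool_rot: [-0.058, 0.996, 0.003, 0.071]
ft_force: [-8.7, 0.4, -0.7]
grip_width: 0.0157
grip_force: 25.1
```

```bash
python3 - <<'E'
from h import *
o=state()
E
```

```text
t 10.47 grasp w [0.4639 0.3257 0.0298] press [-160.4   26.2   29.8] Fpress [-8.06  3.32 -0.68] w 0.0157 gf 25.1
```

Call:
{"name": "move_arm", "arguments": {
  "commands": [
    [[0,0,0,0,0,0],[0,0,0,0,0,0],[0,0,0,0,0,0]]
  ],
  "claw": 0.2
}}

```text
time: 10.85
position: [0.4461, 0.3248, 0.1943]
tool_rot: [-0.057, 0.995, 0.006, 0.08]
ft_force: [-0.1, -0.3, 0.5]
grip_width: 0.0329
grip_force: 0.0
```

```bash
python3 - <<'E'
from h import *
o=state()
c=shot("top");W=pts(c);Q=np.apply_along_axis(wP,2,W);x,y,z=[Q[...,i] for i in range(3)]
m=(x>-10)&(x<120)&(abs(y)<118)&(abs(y)>35)&(z>45)&(z<80); a=np.polyfit(x[m],z[m],1); print('plate slope',a)
print(delta(Pw([-164,28,150]),R.from_quat(o['tool_rot']),o))
E
```

```text
t 10.85 grasp w [0.472  0.3283 0.0324] press [-151.8   25.9   32.4] Fpress [-0.24 -0.24  0.49] w 0.0329 gf 0.0
plate slope [-5.91803513e-02  6.20980505e+01]
[-0.164, -0.008, -2.951, 0.0, 0.0, 0.0]
```

Call:
{"name": "move_arm", "arguments": {
  "commands": [
    [[0.0,0,-0.6,0,0,0],[0.0,0,-1.4,0,0,0],[0.0,0,-2.6,0,0,0],[0,1.0,-3.5,0,0,0],[0,3.0,-3.5,0,0,0],[0,3.0,-3.5,0,0,0]]
  ]
}}

```text
time: 11.65
position: [0.4094, 0.4438, 0.3341]
tool_rot: [-0.058, 0.995, 0.008, 0.081]
ft_force: [0.0, -0.6, 0.2]
grip_width: 0.0351
grip_force: 0.0
```

```bash
python3 - <<'E'
from h import *
o=state()
c=shot("top");W=pts(c);Q=np.apply_along_axis(wP,2,W);x,y,z=[Q[...,i] for i in range(3)]
m=(x>-10)&(x<120)&(abs(y)<118)&(abs(y)>35)&(z>45)&(z<80); a=np.polyfit(x[m],z[m],1); print('plate slope',a)
im1=cv2.resize(c["pixels"][180:270,300:400],None,fx=4,fy=4,interpolation=cv2.INTER_CUBIC)
c=shot("side"); im2=cv2.resize(c["pixels"][170:260,240:340],None,fx=4,fy=4,interpolation=cv2.INTER_CUBIC)
cv2.imwrite('pics/m3.png',np.hstack([im1,im2]))
E
```

```text
t 11.65 grasp w [0.4356 0.4478 0.1722] press [-145.5  150.6  172.2] Fpress [-0.19 -0.53  0.21] w 0.0351 gf 0.0
plate slope [-5.96731998e-02  6.21398848e+01]
```

View pics/m3.png

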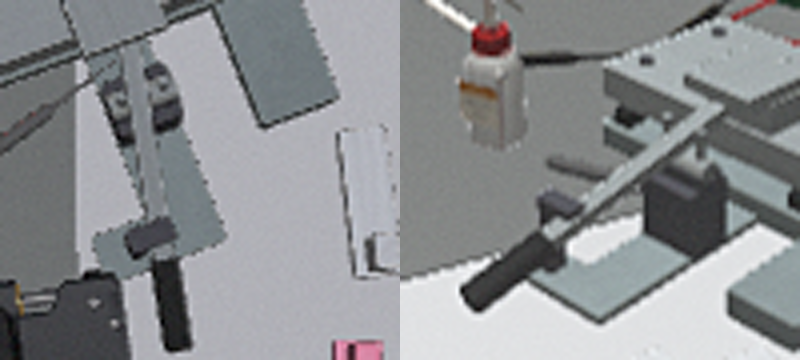

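```bash
python3 - <<'E'
from h import *
c=shot("top");W=pts(c);Q=np.apply_along_axis(wP,2,W);x,y,z=[Q[...,i] for i in range(3)];g=c['pixels'].astype(int).sum(2)
v,u=np.mgrid[0:400,0:640]
m=(u>333)&(u<352)&(v>242)&(v<272)&(g<170)&(z>12)
q=Q[m]; print(m.sum(),np.percentile(q,[2,50,98],axis=0).round(1).tolist())
r=cv2.minAreaRect(q[:,:2].astype(np.float32)); print('handle',r)
m=(x>-108)&(x<-60)&(y<30)&(y>-6)&(z>40)&(z<80); a=np.polyfit(x[m],z[m],1);b=np.polyfit(x[m],y[m],1);print('bar',a,b,m.sum())
m=(x>-30)&(x<45)&(abs(y)<22)&(z>82)&(z<105);print('ear',np.polyfit(x[m],z[m],1))
E
```

```text
148 [[-182.4, 17.3, 26.7], [-157.9, 26.8, 36.1], [-132.0, 35.8, 45.8]]
handle ((-154.75741577148438, 26.420486450195312), (19.211166381835938, 57.26285171508789), 86.89326477050781)
bar [ 0.26600335 83.62845412] [-0.18942649 -4.26573987] 132
ear [2.55218537e-03 9.48958513e+01]
```

```bash
python3 - <<'E'
from h import *
o=state()
g,r=barpose(.37,-.229,124,9); r=grip_rot(PY-.229,.15); print(wP(g))
g2=g-r.apply([0,0,.07])
print(delta(g2,r,o),delta(g,r,o))
E
```

```text
t 11.8 grasp w [0.4348 0.4441 0.1702] press [-147.5  147.4  170.2] Fpress [-0.35 -0.71  0.29] w 0.0342 gf 0.0
[-159.76007529   26.98237539   29.55063255]
[0.124, -2.999, 1.778, 0.002, 0.007, -0.001] [0.137, -3.002, 3.528, 0.002, 0.007, -0.001]
```

Call:
{"name": "move_arm", "arguments": {
  "commands": [
    [[0.124,-1.5,1.0,0,0,0],[0.124,-3.0,1.778,0,0,0],[0.124,-3.0,1.778,0,0,0],[0.13,-3.0,2.6,0,0,0],[0.137,-3.0,3.3,0,0,0],[0.137,-3.0,3.528,0,0,0],[0.137,-3.0,3.528,0,0,0]]
  ]
}}

```text
time: 12.68
position: [0.4403, 0.3238, 0.192]
tool_rot: [-0.057, 0.995, 0.006, 0.079]
ft_force: [-0.4, -0.1, 0.6]
grip_width: 0.0345
grip_force: 0.0
```

Call:
{"name": "move_arm", "arguments": {
  "commands": [
    [[0,0,0,0,0,0],[0,0,0,0,0,0],[0,0,0,0,0,0],[0,0,0,0,0,0]]
  ],
  "claw": 1,
  "squeeze": 45
}}

```text
time: 13.18
position: [0.4402, 0.3243, 0.1928]
tool_rot: [-0.058, 0.995, 0.006, 0.08]
ft_force: [-1.3, 1.2, 3.9]
grip_width: 0.0156
grip_force: 44.9
```

```bash
python3 - <<'E'
from h import *
o=state(); print(o['q'].round(3))
g=np.array(o['position'])+R.from_quat(o['tool_rot']).apply([0,0,.164])
rot=R.from_quat(o['tool_rot']); B=R.from_euler('z',PY-.229)
for d in ([0,0,-3],[3,0,-3],[6,0,-2],[6,0,0],[1,0,0],[0,0,1]): print(d,delta(g+B.apply(np.array(d)/1000),rot,o))
E
```

```text
t 13.18 grasp w [0.466  0.3279 0.0309] press [-157.6   27.5   30.9] Fpress [-0.79  1.57  3.86] w 0.0156 gf 44.9
[ 0.442  0.748  1.817 -0.116  0.426 -1.143]
[0, 0, -3] [0.012, -0.0, 0.074, 0.0, 0.0, 0.0]
[3, 0, -3] [-0.062, -0.0, 0.086, 0.0, 0.0, 0.0]
[6, 0, -2] [-0.14, 0.0, 0.073, 0.0, 0.0, 0.0]
[6, 0, 0] [-0.148, 0.0, 0.024, 0.0, 0.0, 0.0]
[1, 0, 0] [-0.025, 0.0, 0.004, 0.0, 0.0, 0.0]
[0, 0, 1] [-0.004, 0.0, -0.025, 0.0, 0.0, 0.0]
```

Call:
{"name": "move_arm", "arguments": {
  "commands": [
    [[-0.06,0,-0.01,0,0,0],[-0.12,0,-0.02,0,0,0],[-0.18,0,-0.03,0,0,0],[-0.24,0,-0.04,0,0,0],[-0.28,0,-0.045,0,0,0],[-0.316,0,-0.052,0,0,0],[-0.316,0,-0.052,0,0,0]]
  ]
}}

```text
time: 14.05
position: [0.4446, 0.3242, 0.1933]
tool_rot: [-0.058, 0.996, 0.002, 0.068]
ft_force: [-16.7, 4.3, -0.0]
grip_width: 0.0156
grip_force: 45.0
```

```bash
cat >> h.py <<'E'
def plate(c=None):
    c=c or shot("top");W=pts(c);Q=np.apply_along_axis(wP,2,W);x,y,z=[Q[...,i] for i in range(3)]
    m=(x>4)&(x<114)&(abs(y)<110)&(abs(y)>35)&(z>48)&(z<75); a=np.polyfit(x[m],z[m],1)
    print('plate slope',a[0].round(4),'zfront',a[1].round(1)); return c,Q
E
python3 - <<'E'
from h import *
state(); plate()
E
```

```text
t 14.05 grasp w [0.4667 0.3262 0.0308] press [-157.5   25.7   30.8] Fpress [-14.25   9.74  -0.03] w 0.0156 gf 45.0
plate slope -0.0804 zfront 63.9
```

```bash
python3 - <<'E'
from h import *
c=dict(np.load('top.npz'));W=pts(c);Q=np.apply_along_axis(wP,2,W);x,y,z=[Q[...,i] for i in range(3)]
m=(x>-10)&(x<120)&(abs(y)<118)&(abs(y)>35)&(z>45)&(z<80); print(np.polyfit(x[m],z[m],1))
m=(x>-160)&(x<-60)&(abs(y+.229*(x+44))<5)&(z>20)
for a in (-128,-108,-100,-92,-84,-76,-68,-60,-52):
    m=(x>a)&(x<a+8)&(abs(y+.229*(x+44))<4)&(z>20); print(a+4,np.percentile(z[m],[20,50,80]).round(1),m.sum())
E
```

```text
[-6.01358987e-02  6.22686865e+01]
-124 [46.3 57.3 59.4] 16
-104 [52.9 54.6 56.4] 11
-96 [56.9 57.8 59. ] 14
-88 [60.7 61.4 62.6] 12
-80 [63.7 64.3 65.5] 14
-72 [65.8 66.6 67.3] 11
-64 [68.3 69.8 71. ] 13
-56 [72.  72.9 74.3] 12
-48 [74.1 75.2 77.2] 14
```

The plate is really at about 0.08 rad; my earlier mask skewed the fit. The hook holds properly, so I back off the push and release.

Call:
{"name": "move_arm", "arguments": {
  "commands": [
    [[0.12,0,0.02,0,0,0],[0.2,0,0.035,0,0,0],[0.27,0,0.05,0,0,0],[0.27,0,0.05,0,0,0]]
  ]
}}

```text
time: 14.6
position: [0.441, 0.3241, 0.1924]
tool_rot: [-0.057, 0.995, 0.006, 0.078]
ft_force: [-6.1, 0.8, 4.3]
grip_width: 0.0154
grip_force: 44.7
```

Call:
{"name": "move_arm", "arguments": {
  "commands": [
    [[0,0,0,0,0,0],[0,0,0,0,0,0],[0,0,0,0,0,0]]
  ],
  "claw": 0.2
}}

```text
time: 14.98
position: [0.4428, 0.3243, 0.1924]
tool_rot: [-0.057, 0.995, 0.006, 0.08]
ft_force: [-1.1, 0.4, -0.8]
grip_width: 0.0332
grip_force: 0.0
```

```bash
python3 - <<'E'
from h import *
o=state()
r=grip_rot(.095); g=np.array([.4935,.2051,.037])
print(delta(g+[0,0,.1],r,o)); print(delta(g,r,o))
E
```

```text
t 14.97 grasp w [0.4687 0.3278 0.0305] press [-155.1   26.5   30.5] Fpress [-0.91  0.77 -0.75] w 0.0332 gf 0.0
[-1.341, -3.095, -2.544, 0.005, 0.16, 0.019]
[-0.943, -3.104, -0.076, 0.005, 0.16, 0.019]
```

Call:
{"name": "move_arm", "arguments": {
  "commands": [
    [[0,0,-0.8,0,0,0],[0,0,-2.0,0,0,0],[0,0,-2.7,0,0,0],[-1.341,-3.095,-2.544,0.005,0.16,0.019],[-1.341,-3.095,-2.544,0.005,0.16,0.019],[-1.341,-3.095,-2.544,0.005,0.16,0.019],[-1.341,-3.095,-2.544,0.005,0.16,0.019]]
  ],
  "claw": 0
}}

```text
time: 15.85
position: [0.4932, 0.2045, 0.3009]
tool_rot: [-0.047, 0.999, -0.0, -0.001]
ft_force: [-0.1, -0.7, -1.1]
grip_width: 0.0438
grip_force: 0.0
```

```bash
python3 - <<'E'
from h import *
o=state(); c,Q=plate()
x,y,z=[Q[...,i] for i in range(3)]
for a in (-104,-88,-72,-56):
    m=(x>a)&(x<a+8)&(abs(y+.229*(x+44))<4)&(z>20); print(a+4,np.percentile(z[m],[20,50,80]).round(1),m.sum())
W=pts(shot("wrist"));zz=W[...,2]
m=(zz>.038)&(zz<.052)&(np.abs(W[...,0]-.4935)<.025)&(np.abs(W[...,1]-.205)<.025); p=W[m]
print('tab',m.sum(),cv2.minAreaRect((p[:,:2]*1000).astype(np.float32)) if m.sum()>5 else '')
m=(zz>.045)&m; p=W[m]
print('tabtop',m.sum(),cv2.minAreaRect((p[:,:2]*1000).astype(np.float32)) if m.sum()>5 else '')
r=grip_rot(.095); g=np.array([.4935,.2051,.037]); print(delta(g,r,o))
E
```

```text
t 15.85 grasp w [0.4929 0.2044 0.1369] press [-174.2  -97.8  136.9] Fpress [-0.28 -0.62 -1.13] w 0.0438 gf 0.0
plate slope -0.0787 zfront 63.7
-100 [54.1 56.  58.2] 12
-84 [60.7 62.4 63.5] 12
-68 [66.4 68.5 69.8] 13
-52 [72.5 73.9 74.6] 12
tab 373 ((494.1266174316406, 204.62298583984375), (19.75034523010254, 13.273957252502441), 5.410171985626221)
tabtop 341 ((494.3258361816406, 204.64260864257812), (19.352096557617188, 13.23427963256836), 5.268987655639648)
[-0.014, 0.015, 2.498, -0.0, -0.002, -0.002]
```

Call:
{"name": "move_arm", "arguments": {
  "commands": [
    [[-0.03,0.005,1.0,0,0,0],[-0.03,0.005,1.9,0,0,0],[-0.03,0.005,2.35,0,0,0],[-0.03,0.005,2.498,0,0,0],[-0.03,0.005,2.498,0,0,0]]
  ]
}}

```text
time: 16.58
position: [0.4935, 0.2063, 0.2011]
tool_rot: [-0.049, 0.999, -0.0, -0.001]
ft_force: [0.6, 0.8, 0.8]
grip_width: 0.0433
grip_force: 0.0
```

Call:
{"name": "move_arm", "arguments": {
  "commands": [
    [[0,0,0,0,0,0],[0,0,0,0,0,0],[0,0,0,0,0,0],[0,0,0,0,0,0],[0,0,0,0,0,0]]
  ],
  "claw": 1,
  "squeeze": 30
}}

```text
time: 17.2
position: [0.494, 0.2053, 0.2015]
tool_rot: [-0.048, 0.999, -0.0, -0.001]
ft_force: [-0.8, -0.4, 2.8]
grip_width: 0.0139
grip_force: 29.9
```

```bash
python3 - <<'E'
from h import *
o=state()
g=np.array(o['position'])+R.from_quat(o['tool_rot']).apply([0,0,.164])
# place: tab at press (-90,-88), z=tool height +20mm(+3 clearance)
B=R.from_quat(o['tool_rot']); dy=PY-.095
t=Pw([-90,-88,0]); t[2]=g[2]+.0225
print(delta(g+[0,0,.06],B,o)); print(delta(t+[0,0,.0375],R.from_euler('z',dy)*B,o)); print(delta(t,R.from_euler('z',dy)*B,o)); print((grip_rot(.095).inv()*B).as_rotvec())
E
```

```text
t 17.2 grasp w [0.4938 0.2052 0.0375] press [-173.1  -97.3   37.5] Fpress [-0.93 -0.12  2.75] w 0.0139 gf 29.9
[0.002, -0.001, -1.5, 0.0, 0.0, 0.0]
[-1.951, 0.741, -1.503, 0.0, -0.0, -0.251]
[-1.952, 0.742, -0.565, 0.0, -0.0, -0.251]
[ 0.00062089  0.00114815 -0.00065354]
```

Call:
{"name": "move_arm", "arguments": {
  "commands": [
    [[0,0,-0.7,0,0,0],[0,0,-1.5,0,0,0],[-0.8,0.3,-1.5,0,0,-0.1],[-1.6,0.6,-1.5,0,0,-0.2],[-1.951,0.741,-1.5,0,0,-0.251],[-1.951,0.741,-1.5,0,0,-0.251],[-1.951,0.741,-1.0,0,0,-0.251],[-1.951,0.741,-0.6,0,0,-0.251],[-1.951,0.741,-0.6,0,0,-0.251]]
  ]
}}

```text
time: 18.32
position: [0.5676, 0.242, 0.2233]
tool_rot: [-0.172, 0.985, -0.0, -0.003]
ft_force: [-0.4, -0.0, -1.3]
grip_width: 0.0135
grip_force: 29.9
```

```bash
python3 - <<'E'
from h import *
o=state();print((grip_rot(PY).inv()*R.from_quat(o['tool_rot'])).as_rotvec())
c,Q=plate(); x,y,z=[Q[...,i] for i in range(3)]
m=(x>-75)&(x<-20)&(y<-60)&(y>-116)&(z>29)&(z<42); q=Q[m]; r=cv2.minAreaRect(q[:,:2].astype(np.float32)); print('tongue',m.sum(),r,np.median(q[:,2]))
u=c["pixels"][140:240,330:440]; cv2.imwrite('pics/t4.png',cv2.resize(u,None,fx=5,fy=5,interpolation=cv2.INTER_CUBIC))
E
```

```text
t 18.32 grasp w [0.5666 0.2417 0.0593] press [-92.2 -87.7  59.3] Fpress [-0.43  0.11 -1.29] w 0.0135 gf 29.9
[-0.00036068  0.006231    0.00015547]
plate slope -0.0783 zfront 63.6
tongue 4 ((-27.876909255981445, -74.64579010009766), (12.354927062988281, 0.770386815071106), 1.5513800382614136) 34.24340959159571
```

View pics/t4.png

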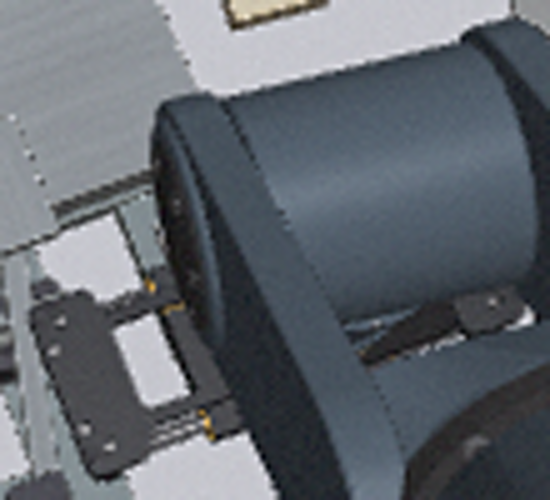

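Call:
{"name": "move_arm", "arguments": {
  "commands": [
    [[0,0,0.03,0,0,0],[0,0,0.045,0,0,0],[0,0,0.045,0,0,0],[-0.1,0.01,0.045,0,0,0],[-0.2,0.01,0.045,0,0,0],[-0.3,0.01,0.045,0,0,0],[-0.4,0.01,0.045,0,0,0],[-0.5,0.01,0.045,0,0,0],[-0.5,0.01,0.045,0,0,0]]
  ]
}}

```text
time: 19.5
position: [0.5878, 0.2497, 0.2231]
tool_rot: [-0.172, 0.985, -0.0, -0.001]
ft_force: [-0.3, -0.7, -1.8]
grip_width: 0.0142
grip_force: 29.9
```

```bash
python3 - <<'E'
from h import *
for _ in range(3): o=state(); camera("top")
print((grip_rot(PY).inv()*R.from_quat(o['tool_rot'])).as_rotvec())
E
```

```text
t 19.5 grasp w [0.5877 0.2496 0.0591] press [-69.8 -87.5  59.1] Fpress [-0.47 -0.56 -1.79] w 0.0142 gf 29.9
t 19.55 grasp w [0.5873 0.2494 0.0591] press [-70.2 -87.4  59.1] Fpress [-1.01 -0.85 -0.83] w 0.0138 gf 29.9
t 19.6 grasp w [0.5871 0.2494 0.0591] press [-70.4 -87.4  59.1] Fpress [ 1.43  0.03 -1.1 ] w 0.0135 gf 29.9
[ 0.00013496  0.00215349 -0.00049465]
```

Call:
{"name": "move_arm", "arguments": {
  "commands": [
    [[0,0,0.02,0,0,0],[0,0,0.04,0,0,0],[0,0,0.05,0,0,0],[0,0,0.05,0,0,0]]
  ]
}}

```text
time: 20.15
position: [0.5874, 0.2495, 0.2215]
tool_rot: [-0.173, 0.985, -0.0, -0.001]
ft_force: [-1.6, -0.0, 2.7]
grip_width: 0.0139
grip_force: 29.9
```

```bash
cat >> h.py <<'E'
def feel(n=6):
    F=[]
    for _ in range(n):
        o=get_obs(); F.append(R.from_euler('z',-PY).apply(o['ft_force'])); camera("side")
    o=state(); print('F mean',np.mean(F,0).round(2)); return o
E
python3 - <<'E'
from h import *
feel()
E
```

```text
t 20.45 grasp w [0.5871 0.2494 0.0575] press [-70.4 -87.4  57.5] Fpress [-2.12 -0.68  5.37] w 0.0136 gf 29.9
F mean [-1.74  0.11  3.97]
```

Call:
{"name": "move_arm", "arguments": {
  "commands": [
    [[0,0,-0.012,0,0,0],[-0.025,0,-0.012,0,0,0],[-0.05,0,-0.012,0,0,0],[-0.075,0,-0.012,0,0,0],[-0.1,0,-0.012,0,0,0],[-0.125,0,-0.012,0,0,0],[-0.15,0,-0.012,0,0,0],[-0.15,0,-0.012,0,0,0]]
  ]
}}

```text
time: 21.45
position: [0.5934, 0.2517, 0.2216]
tool_rot: [-0.172, 0.985, -0.0, -0.0]
ft_force: [-0.8, -0.4, 1.1]
grip_width: 0.0138
grip_force: 29.9
```

```bash
python3 - <<'E'
from h import *
feel(3)
E
```

```text
t 21.6 grasp w [0.5932 0.2516 0.0575] press [-63.8 -87.5  57.5] Fpress [-0.67  0.69 -0.41] w 0.014 gf 29.9
F mean [-0.27 -0.04  1.28]
```

Call:
{"name": "move_arm", "arguments": {
  "commands": [
    [[-0.025,0,0,0,0,0],[-0.05,0,0,0,0,0],[-0.075,0,0,0,0,0],[-0.1,0,0,0,0,0],[-0.125,0,0,0,0,0],[-0.15,0,0,0,0,0],[-0.15,0,0,0,0,0]]
  ]
}}

```text
time: 22.48
position: [0.599, 0.2537, 0.2216]
tool_rot: [-0.172, 0.985, -0.0, -0.0]
ft_force: [-0.1, 0.7, -0.6]
grip_width: 0.014
grip_force: 29.9
```

```bash
python3 - <<'E'
from h import *
feel(3)
E
```

```text
t 22.62 grasp w [0.5988 0.2536 0.0576] press [-58.  -87.4  57.6] Fpress [-0.64 -0.53 -0.79] w 0.0139 gf 29.9
F mean [ 0.64  0.4  -0.73]
```

Call:
{"name": "move_arm", "arguments": {
  "commands": [
    [[-0.025,0,0.005,0,0,0],[-0.05,0,0.005,0,0,0],[-0.075,0,0.005,0,0,0],[-0.1,0,0.005,0,0,0],[-0.125,0,0.005,0,0,0],[-0.15,0,0.005,0,0,0],[-0.15,0,0.005,0,0,0]]
  ]
}}

```text
time: 23.5
position: [0.6045, 0.2557, 0.2215]
tool_rot: [-0.172, 0.985, -0.0, -0.001]
ft_force: [-2.1, -1.0, 2.4]
grip_width: 0.0139
grip_force: 29.9
```

```bash
python3 - <<'E'
from h import *
feel(3)
E
```

```text
t 23.65 grasp w [0.6043 0.2556 0.0575] press [-52.1 -87.4  57.5] Fpress [-1.05 -0.58  3.38] w 0.014 gf 29.9
F mean [-2.03  0.32  2.4 ]
```

Call:
{"name": "move_arm", "arguments": {
  "commands": [
    [[-0.025,0,-0.004,0,0,0],[-0.05,0,-0.004,0,0,0],[-0.075,0,-0.004,0,0,0],[-0.075,0,-0.004,0,0,0]]
  ]
}}

```text
time: 24.15
position: [0.6074, 0.2567, 0.2215]
tool_rot: [-0.172, 0.985, -0.0, -0.001]
ft_force: [-2.2, -0.1, 2.7]
grip_width: 0.0137
grip_force: 29.9
```

```bash
python3 - <<'E'
from h import *
feel(4)
E
```

```text
t 24.35 grasp w [0.6072 0.2566 0.0575] press [-49.  -87.4  57.5] Fpress [-0.85  0.07  2.9 ] w 0.014 gf 29.9
F mean [-1.41  0.24  2.71]
```

Friction only so far; I continue.

Call:
{"name": "move_arm", "arguments": {
  "commands": [
    [[-0.025,0,-0.006,0,0,0],[-0.05,0,-0.006,0,0,0],[-0.075,0,-0.006,0,0,0],[-0.1,0,-0.006,0,0,0],[-0.125,0,-0.006,0,0,0],[-0.125,0,-0.006,0,0,0]]
  ]
}}

```text
time: 25.1
position: [0.6118, 0.2584, 0.2217]
tool_rot: [-0.173, 0.985, -0.0, -0.001]
ft_force: [-0.5, 0.2, 0.0]
grip_width: 0.0139
grip_force: 29.9
```

```bash
python3 - <<'E'
from h import *
feel(4)
E
```

```text
t 25.3 grasp w [0.6115 0.2582 0.0577] press [-44.4 -87.4  57.7] Fpress [-0.82  0.32 -1.03] w 0.0138 gf 29.9
F mean [-0.48 -0.2  -0.6 ]
```

Call:
{"name": "move_arm", "arguments": {
  "commands": [
    [[-0.025,0,0.004,0,0,0],[-0.05,0,0.004,0,0,0],[-0.075,0,0.004,0,0,0],[-0.1,0,0.004,0,0,0],[-0.125,0,0.004,0,0,0],[-0.125,0,0.004,0,0,0]]
  ]
}}

```text
time: 26.05
position: [0.6149, 0.2594, 0.2217]
tool_rot: [-0.173, 0.985, -0.001, -0.004]
ft_force: [-6.6, -3.6, 5.1]
grip_width: 0.0137
grip_force: 29.9
```

```bash
python3 - <<'E'
from h import *
feel(4)
E
```

```text
t 26.25 grasp w [0.6135 0.2589 0.0577] press [-42.3 -87.4  57.7] Fpress [-8.42 -1.94  5.48] w 0.0136 gf 29.9
F mean [-8.07 -1.41  5.36]
```

Call:
{"name": "move_arm", "arguments": {
  "commands": [
    [[0.03,0,-0.004,0,0,0],[0.045,0,-0.008,0,0,0],[0.045,0,-0.008,0,0,0]]
  ]
}}

```text
time: 26.62
position: [0.6142, 0.2591, 0.2216]
tool_rot: [-0.173, 0.985, -0.001, -0.002]
ft_force: [-6.0, -4.3, 3.1]
grip_width: 0.0135
grip_force: 29.9
```

```bash
python3 - <<'E'
from h import *
feel(3)
E
```

```text
t 26.77 grasp w [0.6134 0.2588 0.0577] press [-42.4 -87.5  57.7] Fpress [-4.82 -1.21  1.96] w 0.0137 gf 29.9
F mean [-6.13 -1.59  2.44]
```

Call:
{"name": "move_arm", "arguments": {
  "commands": [
    [[0,0,0,0,0,0],[0,0,0,0,0,0],[0,0,0,0,0,0],[0,0,0,0,0,0]]
  ],
  "claw": 0.1
}}

```text
time: 27.28
position: [0.6152, 0.2596, 0.222]
tool_rot: [-0.172, 0.985, -0.0, -0.0]
ft_force: [-0.4, -1.3, -0.5]
grip_width: 0.0381
grip_force: 0.0
```

Call:
{"name": "move_arm", "arguments": {
  "commands": [
    [[0,0,-0.5,0,0,0],[0,0,-1.2,0,0,0],[0,0,-2.2,0,0,0],[1.5,0,-2.6,0,0,0],[3.0,0,-2.6,0,0,0],[3.0,1.5,-2.6,0,0,0],[3.0,1.5,-2.6,0,0,0]]
  ]
}}

```text
time: 28.15
position: [0.48, 0.2774, 0.3279]
tool_rot: [-0.174, 0.985, 0.0, 0.0]
ft_force: [0.5, -0.2, -0.7]
grip_width: 0.0389
grip_force: 0.0
```

```bash
python3 - <<'E'
from h import *
o=state(); c,Q=plate(); x,y,z=[Q[...,i] for i in range(3)]
m=(x>-70)&(x<-10)&(y<-65)&(y>-112)&(z>60)&(z<72); q=Q[m]; print('tab',m.sum(),cv2.minAreaRect(q[:,:2].astype(np.float32)) if m.sum()>4 else '')
m=(x>-70)&(x<-5)&(y<-65)&(y>-112)&(z>30)&(z<38); q=Q[m]; print('tongue',m.sum(),np.percentile(q,[2,98],axis=0).round(1).tolist())
im1=cv2.resize(c["pixels"][150:270,310:410],None,fx=4,fy=4,interpolation=cv2.INTER_CUBIC)
s=camera("side")["pixels"][170:290,250:350]; cv2.imwrite('pics/m5.png',np.hstack([im1,cv2.resize(s,None,fx=4,fy=4,interpolation=cv2.INTER_CUBIC)]))
g=np.array(barpose(.37,-.229,124,9)[0]); r=grip_rot(PY-.229,.15)
print(delta(g-r.apply([0,0,.09]),r,o),delta(g,r,o))
E
```

```text
t 28.15 grasp w [0.48   0.2775 0.1639] press [-161.5  -24.6  163.9] Fpress [ 0.41 -0.34 -0.72] w 0.0389 gf 0.0
plate slope -0.0783 zfront 63.7
tab 57 ((-44.36378479003906, -88.30030059814453), (14.826170921325684, 20.083131790161133), 89.14717102050781)
tongue 176 [[-56.0, -101.1, 31.9], [-6.5, -74.1, 37.3]]
[0.872, 1.511, 1.181, 0.018, -0.149, 0.233] [0.547, 1.432, 3.406, 0.018, -0.149, 0.233]
```

View pics/m5.png

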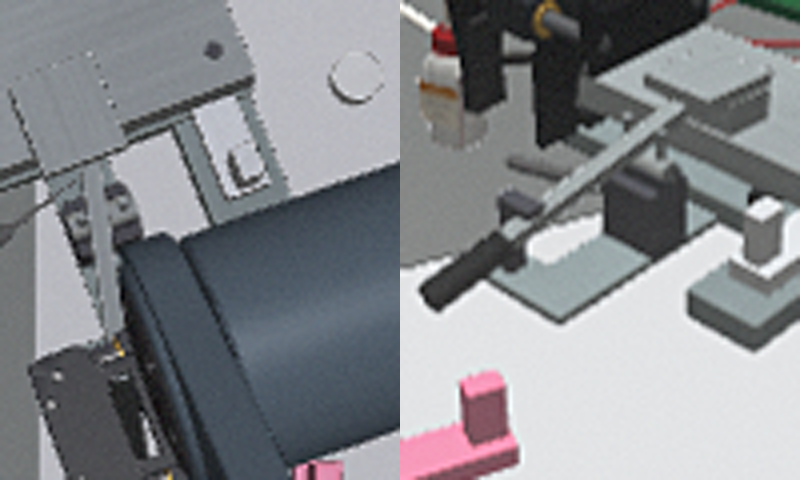

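The shim lies straight on the shelf under the plate (tab at (245,160) left view), bar still hooked. I now take the handle again.

Call:
{"name": "move_arm", "arguments": {
  "commands": [
    [[0.872,1.511,0.5,0.018,-0.149,0.233],[0.872,1.511,1.181,0.018,-0.149,0.233],[0.872,1.511,1.181,0.018,-0.149,0.233],[0.75,1.48,2.0,0.018,-0.149,0.233],[0.63,1.45,2.9,0.018,-0.149,0.233],[0.547,1.432,3.406,0.018,-0.149,0.233],[0.547,1.432,3.406,0.018,-0.149,0.233]]
  ]
}}

```text
time: 29.12
position: [0.4437, 0.3207, 0.1896]
tool_rot: [-0.056, 0.996, 0.003, 0.074]
ft_force: [-0.2, 1.2, -0.5]
grip_width: 0.0392
grip_force: 0.0
```

Call:
{"name": "move_arm", "arguments": {
  "commands": [
    [[0,0,0,0,0,0],[0,0,0,0,0,0],[0,0,0,0,0,0],[0,0,0,0,0,0],[0,0,0,0,0,0]]
  ],
  "claw": 1,
  "squeeze": 25
}}

```text
time: 29.75
position: [0.442, 0.3221, 0.1907]
tool_rot: [-0.057, 0.996, 0.004, 0.075]
ft_force: [-0.7, 3.1, 4.6]
grip_width: 0.0161
grip_force: 24.7
```

```bash
python3 - <<'E'
from h import *
o=state(); print((grip_rot(PY-.229).inv()*R.from_quat(o['tool_rot'])).as_rotvec())
barrows2([(t,s,.15,s) for t,s in ((.37,-.229),(.39,-.229),(.41,-.229),(.41,-.2),(.41,-.16),(.41,-.12),(.41,-.08),(.41,-.04),(.41,0))],l=123)
E
```

```text
t 29.75 grasp w [0.4665 0.3249 0.0286] press [-158.1   24.5   28.6] Fpress [0.45 3.15 4.62] w 0.0161 gf 24.7
[ 0.00044207 -0.15092413  0.00262646]
[0.021, 0.047, -0.038, -0.001, 0.001, -0.003] # 0.37 -0.229 0.15 -0.229
[0.012, 0.047, 0.023, -0.001, 0.001, -0.003] # 0.39 -0.229 0.15 -0.229
[0.001, 0.047, 0.084, -0.001, 0.001, -0.003] # 0.41 -0.229 0.15 -0.229
[-0.001, -0.055, 0.084, -0.005, 0.001, -0.031] # 0.41 -0.2 0.15 -0.2
[-0.008, -0.195, 0.085, -0.011, 0.001, -0.071] # 0.41 -0.16 0.15 -0.16
[-0.021, -0.336, 0.087, -0.017, 0.001, -0.11] # 0.41 -0.12 0.15 -0.12
[-0.039, -0.475, 0.09, -0.023, 0.001, -0.15] # 0.41 -0.08 0.15 -0.08
[-0.063, -0.614, 0.094, -0.029, 0.001, -0.189] # 0.41 -0.04 0.15 -0.04
[-0.092, -0.752, 0.098, -0.035, 0.001, -0.229] # 0.41 0 0.15 0
```

Call:
{"name": "move_arm", "arguments": {
  "commands": [
    [[-0.03,0,0.05,0,0,0],[-0.06,0,0.1,0,0,0],[-0.08,0,0.14,0,0,0],[-0.1,0,0.16,0,0,0],[-0.1,0,0.16,0,0,0]]
  ],
  "squeeze": 35
}}

```text
time: 30.38
position: [0.4453, 0.3223, 0.1845]
tool_rot: [-0.058, 0.996, 0.003, 0.073]
ft_force: [-4.4, 3.1, 6.6]
grip_width: 0.0156
grip_force: 35.1
```

```bash
python3 - <<'E'
from h import *
o=state(); print((grip_rot(PY-.229).inv()*R.from_quat(o['tool_rot'])).as_rotvec())
c,Q=plate();x,y,z=[Q[...,i] for i in range(3)]
for a in (-108,-92,-76,-60):
    m=(x>a)&(x<a+8)&(abs(y+.225*(x+44))<4)&(z>20); print(a+4,np.percentile(z[m],[20,50,80]).round(1),m.sum())
barrows2([(t,s,.15,s) for t,s in ((.41,-.229),(.41,-.2),(.41,-.16),(.41,-.12),(.41,-.08),(.41,-.04),(.41,0))],l=123,h=7)
E
```

```text
t 30.38 grasp w [0.469  0.3248 0.0223] press [-155.8   23.5   22.3] Fpress [-3.08  4.41  6.61] w 0.0156 gf 35.1
[ 0.00204978 -0.14622     0.00180014]
plate slope -0.0913 zfront 65.1
-104 [49.5 51.4 52.1] 13
-88 [56.  57.8 58.9] 13
-72 [63.7 65.1 66.5] 12
-56 [71.1 72.  74. ] 12
[0.045, 0.053, -0.032, -0.002, -0.004, -0.002] # 0.41 -0.229 0.15 -0.229
[0.043, -0.049, -0.032, -0.006, -0.004, -0.03] # 0.41 -0.2 0.15 -0.2
[0.036, -0.189, -0.031, -0.012, -0.004, -0.07] # 0.41 -0.16 0.15 -0.16
[0.023, -0.328, -0.028, -0.018, -0.004, -0.11] # 0.41 -0.12 0.15 -0.12
[0.005, -0.467, -0.025, -0.024, -0.004, -0.149] # 0.41 -0.08 0.15 -0.08
[-0.018, -0.605, -0.022, -0.03, -0.004, -0.189] # 0.41 -0.04 0.15 -0.04
[-0.047, -0.742, -0.017, -0.036, -0.004, -0.228] # 0.41 0 0.15 0
```

Call:
{"name": "move_arm", "arguments": {
  "commands": [
    [[0,-0.05,0,-0.003,0,-0.015],[-0.002,-0.1,0,-0.004,0,-0.028],[-0.005,-0.17,0,-0.007,0,-0.048],[-0.009,-0.242,0.001,-0.01,0,-0.068],[-0.015,-0.31,0.002,-0.013,0,-0.088],[-0.022,-0.38,0.004,-0.016,0,-0.108],[-0.03,-0.45,0.005,-0.019,0,-0.128],[-0.04,-0.52,0.007,-0.022,0,-0.147],[-0.05,-0.588,0.008,-0.025,0,-0.167],[-0.063,-0.658,0.01,-0.028,0,-0.187],[-0.077,-0.73,0.013,-0.031,0,-0.207],[-0.092,-0.795,0.015,-0.034,0,-0.226]]
  ]
}}

```text
time: 31.92
position: [0.4528, 0.2908, 0.1844]
tool_rot: [-0.17, 0.983, 0.012, 0.072]
ft_force: [-3.4, 1.7, 6.1]
grip_width: 0.0157
grip_force: 34.7
```

```bash
python3 - <<'E'
from h import *
o=state(); print((grip_rot(PY).inv()*R.from_quat(o['tool_rot'])).as_rotvec())
plate()
barrows2([(t,0,p,0) for t,p in ((.415,.15),(.39,.15),(.36,.15),(.33,.15),(.3,.15),(.27,.15),(.24,.15),(.21,.15),(.18,.15),(.15,.15))],l=123,h=7)
E
```

```text
t 31.93 grasp w [0.4752 0.2986 0.0222] press [-158.9   -3.1   22.2] Fpress [-2.62  2.76  6.07] w 0.0157 gf 34.7
[ 0.00101036 -0.14553403  0.00336027]
plate slope -0.0848 zfront 64.5
[0.028, 0.08, -0.019, -0.001, -0.005, -0.003] # 0.415 0 0.15 0
[0.043, 0.08, -0.095, -0.001, -0.005, -0.003] # 0.39 0 0.15 0
[0.059, 0.08, -0.186, -0.001, -0.005, -0.003] # 0.36 0 0.15 0
[0.072, 0.08, -0.277, -0.001, -0.005, -0.003] # 0.33 0 0.15 0
[0.083, 0.079, -0.369, -0.001, -0.005, -0.003] # 0.3 0 0.15 0
[0.091, 0.079, -0.461, -0.001, -0.005, -0.003] # 0.27 0 0.15 0
[0.095, 0.079, -0.553, -0.001, -0.005, -0.003] # 0.24 0 0.15 0
[0.098, 0.079, -0.646, -0.001, -0.005, -0.003] # 0.21 0 0.15 0
[0.097, 0.079, -0.738, -0.001, -0.005, -0.003] # 0.18 0 0.15 0
[0.093, 0.079, -0.831, -0.001, -0.005, -0.003] # 0.15 0 0.15 0
```

Call:
{"name": "move_arm", "arguments": {
  "commands": [
    [[0.005,0.02,-0.03,0,0,0],[0.012,0.04,-0.065,0,0,0],[0.02,0.06,-0.105,0,0,0],[0.025,0.06,-0.145,0,0,0],[0.03,0.06,-0.185,0,0,0],[0.035,0.06,-0.225,0,0,0],[0.042,0.06,-0.265,0,0,0],[0.048,0.06,-0.305,0,0,0],[0.055,0.06,-0.345,0,0,0],[0.055,0.06,-0.345,0,0,0]]
  ]
}}

```text
time: 33.22
position: [0.4467, 0.2911, 0.1965]
tool_rot: [-0.17, 0.983, 0.011, 0.069]
ft_force: [-5.5, -2.5, -2.2]
grip_width: 0.0157
grip_force: 35.0
```

```bash
python3 - <<'E'
from h import *
o=state(); plate()
barrows2([(t,0,.15,0) for t in (.31,.3,.27,.24,.21,.18,.15)],l=123,h=7)
E
```

```text
t 33.23 grasp w [0.4683 0.2986 0.0341] press [-165.4   -0.8   34.1] Fpress [-6.05 -0.43 -2.22] w 0.0157 gf 35.0
plate slope -0.0568 zfront 61.3
[-0.013, 0.013, -0.018, -0.002, -0.01, -0.004] # 0.31 0 0.15 0
[-0.01, 0.013, -0.049, -0.002, -0.01, -0.004] # 0.3 0 0.15 0
[-0.002, 0.013, -0.141, -0.002, -0.01, -0.004] # 0.27 0 0.15 0
[0.004, 0.013, -0.233, -0.002, -0.01, -0.004] # 0.24 0 0.15 0
[0.006, 0.013, -0.325, -0.002, -0.01, -0.004] # 0.21 0 0.15 0
[0.006, 0.013, -0.418, -0.002, -0.01, -0.004] # 0.18 0 0.15 0
[0.003, 0.013, -0.51, -0.002, -0.01, -0.004] # 0.15 0 0.15 0
```

Call:
{"name": "move_arm", "arguments": {
  "commands": [
    [[-0.02,0,-0.025,0,0,0],[-0.04,0,-0.05,0,0,0],[-0.06,0,-0.075,0,0,0],[-0.08,0,-0.1,0,0,0],[-0.1,0,-0.125,0,0,0],[-0.1,0,-0.15,0,0,0],[-0.1,0,-0.15,0,0,0]]
  ]
}}

```text
time: 34.15
position: [0.4472, 0.2913, 0.202]
tool_rot: [-0.17, 0.983, 0.011, 0.065]
ft_force: [-10.8, -3.7, -2.8]
grip_width: 0.0157
grip_force: 35.0
```

```bash
python3 - <<'E'
from h import *
o=state(); print((grip_rot(PY).inv()*R.from_quat(o['tool_rot'])).as_rotvec());c,Q=plate();x,y,z=[Q[...,i] for i in range(3)]
for a in (-124,-108,-92,-76,-60):
    m=(x>a)&(x<a+8)&(abs(y)<4)&(z>20); print(a+4,np.percentile(z[m],[20,50,80]).round(1),m.sum())
m=(x>-70)&(x<-10)&(y<-65)&(y>-112)&(z>60)&(z<72); q=Q[m]; print('tab',m.sum(),cv2.minAreaRect(q[:,:2].astype(np.float32)) if m.sum()>4 else '')
E
```

```text
t 34.15 grasp w [0.4674 0.2983 0.0394] press [-166.3   -0.7   39.4] Fpress [-11.44   0.17  -2.79] w 0.0157 gf 35.0
[ 0.00150286 -0.13095703  0.0037601 ]
plate slope -0.0496 zfront 60.4
-120 [56.5 57.5 58.9] 13
-104 [59.7 61.7 62.8] 14
-88 [63.5 64.7 66.4] 13
-72 [67.2 68.2 70.7] 13
-56 [73.2 74.3 74.9] 12
tab 57 ((-44.33002471923828, -87.81767272949219), (19.572433471679688, 14.217635154724121), 0.43658238649368286)
```

Call:
{"name": "move_arm", "arguments": {
  "commands": [
    [[0.03,0,-0.03,0,0,0],[0.06,0,-0.06,0,0,0],[0.1,0,-0.09,0,0,0],[0.15,0,-0.12,0,0,0],[0.2,0,-0.12,0,0,0],[0.2,0,-0.12,0,0,0]]
  ]
}}

```text
time: 34.95
position: [0.4442, 0.2901, 0.2077]
tool_rot: [-0.17, 0.983, 0.012, 0.073]
ft_force: [-1.7, 0.3, -3.8]
grip_width: 0.0157
grip_force: 35.0
```

```bash
python3 - <<'E'
from h import *
o=state(); print((grip_rot(PY).inv()*R.from_quat(o['tool_rot'])).as_rotvec());c,Q=plate();x,y,z=[Q[...,i] for i in range(3)]
for a in (-124,-108,-92,-76,-60):
    m=(x>a)&(x<a+8)&(abs(y)<4)&(z>20); print(a+4,np.percentile(z[m],[20,50,80]).round(1),m.sum())
E
```

```text
t 34.95 grasp w [0.4672 0.2981 0.0455] press [-166.6   -0.9   45.5] Fpress [-1.52  0.9  -3.84] w 0.0157 gf 35.0
[ 0.00108542 -0.14915248  0.00435428]
plate slope -0.045 zfront 59.9
-120 [59.7 61.  62.5] 13
-104 [63.4 65.1 65.8] 14
-88 [65.9 68.5 69.1] 12
-72 [69.6 70.8 72.1] 13
-56 [74.  74.7 75.4] 12
```

Call:
{"name": "move_arm", "arguments": {
  "commands": [
    [[0,0.015,0,0,0,0],[0,0.015,0,0,0,0],[0,0.015,0,0,0,0],[0,0.015,0,0,0,0]]
  ],
  "claw": 0.1
}}

```text
time: 35.5
position: [0.4439, 0.2906, 0.2079]
tool_rot: [-0.17, 0.983, 0.012, 0.074]
ft_force: [-0.4, -1.1, -0.1]
grip_width: 0.0385
grip_force: 0.0
```

Call:
{"name": "move_arm", "arguments": {
  "commands": [
    [[0,0,-0.6,0,0,0],[0,0,-1.6,0,0,0],[0,0,-3.0,0,0,0],[1.0,2.0,-4,0,0,0],[2.0,4.0,-4,0,0,0],[2.0,5.0,-4,0,0,0],[2.0,5.0,-4,0,0,0],[2.0,5.0,-4,0,0,0]]
  ]
}}

```text
time: 36.5
position: [0.2781, 0.4462, 0.3542]
tool_rot: [-0.172, 0.982, 0.013, 0.073]
ft_force: [0.5, -0.3, 0.0]
grip_width: 0.0395
grip_force: 0.0
```

```bash
python3 - <<'E'
from h import *
o=state(); c,Q=plate();x,y,z=[Q[...,i] for i in range(3)];g=c['pixels'].astype(int).sum(2)
for a in (-124,-108,-92,-76,-60):
    m=(x>a)&(x<a+8)&(abs(y)<9)&(z>30); print(a+4,np.percentile(z[m],[20,50,80]).round(1),np.median(y[m]).round(1),m.sum())
m=(x>-200)&(x<-125)&(abs(y)<25)&(z>20)&(g<170); print('handle',m.sum(),cv2.minAreaRect(Q[m][:,:2].astype(np.float32)))
m=(x>-70)&(x<-10)&(y<-65)&(y>-112)&(z>60)&(z<72); print('tab',m.sum(),cv2.minAreaRect(Q[m][:,:2].astype(np.float32)))
im1=cv2.resize(c["pixels"][120:270,260:410],None,fx=3,fy=3)
s=camera("side")["pixels"][160:310,230:410]; cv2.imwrite('pics/f6.png',np.hstack([im1[:, :340],cv2.resize(s,None,fx=2.5,fy=3)]))
E
```

```text
t 36.5 grasp w [0.301  0.4545 0.192 ] press [-269.9  202.6  192. ] Fpress [ 0.41 -0.46  0.04] w 0.0395 gf 0.0
plate slope -0.047 zfront 60.0
-120 [58.9 60.7 61.6] -0.3 21
-104 [62.4 63.3 64.2] -0.5 20
-88 [66.1 67.2 68.1] -0.6 19
-72 [69.5 70.3 71.5] -1.3 21
-56 [52.6 73.9 75.4] 2.0 29
handle 154 ((-157.02178955078125, 2.973855972290039), (73.2512435913086, 24.72658920288086), 15.567169189453125)
tab 58 ((-44.27916717529297, -87.87825012207031), (20.16489601135254, 13.570209503173828), 1.9627525806427002)
```

View pics/f6.png

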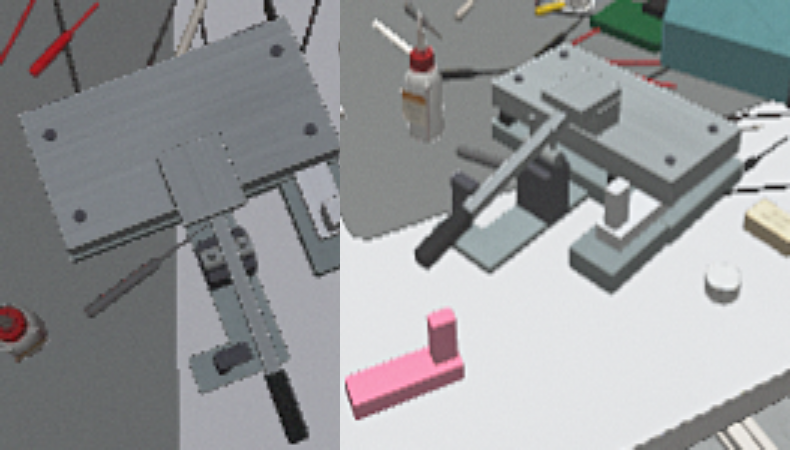

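Final view: the plate rests on the shim at 0.047 rad. The bar lies centred on the block with its handle at (285,405) and its tip under the ear. The bystanders have not moved.

```bash
python3 -c "
from rig import *
print(hand_in())"
```

```text
the job is handed in; nothing more can be done
None
```

Handed in at about 36.5 s: the plate rests on the shim at 0.047 rad, with the bar free in the middle and its tip under the ear. The push on the stop read about 8 N (±1 N, part of it sliding friction) before I eased to 6 N and let go; I also swung the bar to the wrong side once before hooking it.

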